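# Clip the drip plate into the drink stand

## Robot

A 6-joint arm with a two-finger parallel gripper is mounted at the origin on the work surface. World frame = base frame: x ahead of the robot, y to its left, z up, the work surface at z = 0. Lengths are in m, angles in degrees, forces in N, time in s.
With the tool pointing down it reaches from about 0.325 to 0.9 m from the base axis. Payload 6.1 kg.
Tool frame: the origin (TCP) lies midway between the tips of the shut fingers; the grasp point (between the pads) lies 19 mm behind it; y points along the fingers, x is the direction in which the jaws open and shut, and the axes are right-handed (so a half turn about y gives the same grasp; the last joint's range is limited). The gripper opens to 87 mm and grips with 3 to 60 N. Pads are 19 mm wide; open, the fingers measure 117 mm over their backs; the gripper's body (75 mm by 190 mm) begins 51 mm behind the grasp point.
Start: joints at [-84.001, 12.628, 87.462, -0, 79.91, -7.225], TCP at [0.143, -0.608, 0.185] pointing down, gripper open.
Joint ranges: [-170.65, 170.65], [-52.31, 119.04], [5.05, 147.46], [-71.25, 251.25], [11.57, 151.72], [-153.62, 153.62]. Speed limits (degrees/s): [147.25, 147.25, 172.46, 180, 180, 180].

## Interface

Orientations are given as a 3x3 rotation matrix whose columns are the frame's x, y, z axes.
In Python, from plant import arm gives the robot as it stands. The module is installed in compiled form; this text tells all that it offers.
- The arm moves only by the tool servo_tool, never from a script. Its argument "deltas" is a list that holds one entry, the list of rows, each a list of 5 numbers: the finger opening in mm, from 0 to 87, then the shift along the tool's x, y, z in mm, then the turn about the tool's y in rad. In form: [[[grip, x, y, z, roll], ...]]. A call has 1 to 10 rows; each row shifts and turns the commanded pose from where the row before left it, along the tool's axes as they then stand; what a row does not reach is not made up. A row lasts 1/8 s, in which the tool goes at most 62.5 mm and 10.7 degrees, less where a joint would pass 70% of its speed; a pose out of reach is approached as far as the arm can. A call with a gripper value outside its range is refused whole. The fingers move at their own pace and stop on an object; the grip force is fixed at half the most. Time passes only in rows, so rows that do not move let the fingers close. It gives the time, the measured TCP pose, the force and the opening at its end, in the units of the state.
- arm.read_state(): the state, without advancing time (a new reading comes with each control period).
- arm.snapshot(name): name is "scene" or "side" or "wrist"; returns the picture (384x512x3 uint8, red, green, blue); there is no depth.
- arm.camera_params(name): a dict with "fx", "fy", "cx", "cy" (pixels), "rvec" (rotation vector, rad) and "tvec" (3), from world to camera coordinates, as OpenCV has them. Camera axes: x right, y down, z forward; pixel columns grow to the right and rows downward; lengths in m; the calibration is good to about 2 mm. A picture is of the moment at which its call begins: read the wrist's pose just before it. camera_params takes no time and is no camera call; for the wrist camera it gives the pose at the moment of the call.
- arm.close_job(): hands the job in, once; it reports no verdict.
The state is a dict: "time": time; "joints": joint angles; "qvel": joint speeds; "joint_torque": joint torques, N m; "tcp_pos": TCP position; "orientation": TCP orientation; "ft_force": force on the tool from outside, world axes, zero at the start; "torque": the same for the moment, N m; "finger_gap": finger opening in m.
Only numpy, scipy, OpenCV 4.12 (cv2) and the standard library are available. Lean on these libraries where they do the work, as an engineer would, in place of code of your own. Each camera call takes 0.05 s, during which the arm holds its last target.

## Task

Pick the steel drip plate up by its upright tab and lay it level on the near end of the black drip stand, beaded edge towards the two spring clips. Slide it gently in between the side guides so that both clips ride up over the bead together and snap down behind it, with the plate fully home against the stop; then let go. Never bear down on it, force it or ram the stop, keep the gripper off the stand, and leave the other things on the counter where they are.

Things in the scene. Friction and masses are not known exactly. Their poses are not given: they have to be found in the camera images.
- plate: Loose steel drip plate: 120 mm long (its x), 90 mm wide (y), 6 mm thick, about 0.25 kg, flat on the counter at first. Along its leading (+x) edge runs a full-width round bead, 14 mm in diameter, flush with the underside, so 14 mm high, its axis 53 mm ahead of the centre; near the trailing end an upright tab. Origin: centre of the underside; z up.
- plate_grip (a point): Grip point on the plate's upright tab: 42 mm behind the plate's centre (-x), 30 mm above its underside. The tab is 14 mm thick along the plate's x, 36 mm wide along y; its top is 48 mm above the underside.
- dock: Fixed drip stand: black basin 230 mm long (x), 120 mm wide (y), its smooth flat top 20 mm above the counter. Origin: centre of the underside. The plate slides in along +x, its x the same way. Two guides 8 mm high, inner faces 94 mm apart, run from x = -34 to 50 mm. The plate may press on stand, clips and stop with 50 N at most, all contacts added up (some 15 N of it springs); the robot must not press on them.
- dock_mouth (a point): Middle of the mouth, on the basin's top: x = -61.5 mm, z = 20 mm in the stand's frame. Here the guides' flared ends are about 112 mm apart; they narrow to 94 mm at x = -34 mm. A plate laid with its centre at x = -100 mm has its bead in the flare, well before the clips.
- clip_left (a joint): Lift (rad) of the left (+y) sprung clip: 0 with nothing under it (nose 3.5 mm over the basin), about 0.05 resting on the plate behind the bead, about 0.2 on top of the bead. Clips are 14 mm wide at y = +-28 mm. With the plate home the noses touch it 12 mm behind the bead's axis; their upturned tips reach 26 mm nearer the mouth. Their tops are 30 mm over the basin.
- clip_right (a joint): Lift of the right (-y) spring clip, as for the left one.
- dock_home (a point): Nominal place of the plate's origin when home: x = -5 mm, z = 20 mm in the stand's frame. The aluminium head at the far end, which carries the 12 mm high stop and both clips, is clamped by hand up to 8 mm nearer or farther along x, which is not measured: the true home must be felt. Sliding takes about 1 to 3 N, and 5 to 15 N as the clips ride up; against the stop it rises sharply.
- mug: Bystander, leave alone: white mug, 92 mm high. Origin: centre of the underside.
- sugar_jar: Bystander, leave alone: glass jar with steel cap, 100 mm high. Origin: centre of the underside.
- bowl: Bystander, leave alone: orange plastic bowl, 120 mm wide. Origin: centre of the underside.
- teaspoon: Bystander, leave alone: steel spoon, 150 mm long. Origin: centre of the underside.
- board: Bystander, leave alone: plain wooden board 120 x 90 x 8 mm without tab or bead. Origin: centre of the underside.
- tea_tin: Bystander, leave alone: steel tin, 110 mm high. Origin: centre of the underside.
- saucer: Bystander, leave alone: white saucer, 130 mm wide. Origin: centre of the underside.

How it is judged:
By the outcome, as a careful person would: the job done as asked, in the order asked, and still so for the second after the job is handed in, with the robot touching nothing.
It also fails if it takes over 64 s, if anything falls off the work surface, if the arm or the gripper's body presses on something with over 40 N, if the wrist force passes 120 N, or if a joint passes its speed limit or range.

## Working session

There is one attempt and no reset: what is moved stays moved. The work goes in short steps, Python scripts to look and compute and a tool call to move; the robot and the scene stay as the last step left them, time stands still between calls to the robot, and variables do not carry over. Pictures are saved under pics/ and viewed, and the job is handed in when it is done.

Besides the shell and the picture viewer there is one more tool, called after "Emit:" as a command line: name --argument value ..., lists and objects as JSON in quotes. servo_tool: Moves the arm, as the interface text tells. Its arguments: {"type":"object","properties":{"deltas":{"type":"array","items":{"type":"array","items":{"type":"array","items":{"type":"number"}}}}},"required":["deltas"]}

```bash
mkdir -p pics; cat > h.py <<'E'
import numpy as np, cv2
from plant import arm
def snap(n,f):
    p=arm.camera_params(n); im=arm.snapshot(n); cv2.imwrite('pics/'+f+'.png',cv2.cvtColor(im,cv2.COLOR_RGB2BGR)); return im,p
def ray(p,u,v):
    R=cv2.Rodrigues(np.array(p['rvec'],float))[0]; t=np.array(p['tvec'],float).ravel()
    d=R.T@np.array([(u-p['cx'])/p['fx'],(v-p['cy'])/p['fy'],1.]); return -R.T@t,d
def onz(p,u,v,z):
    c,d=ray(p,u,v); return c+d*(z-c[2])/d[2]
def proj(p,X):
    K=np.array([[p['fx'],0,p['cx']],[0,p['fy'],p['cy']],[0,0,1.]])
    return cv2.projectPoints(np.array(X,float).reshape(-1,3),np.array(p['rvec'],float),np.array(p['tvec'],float),K,None)[0].reshape(-1,2)
E
python3 - <<'E'
from h import *
for n in ['scene','side','wrist']:
    im,p=snap(n,n+'0'); print(n,p, ray(p,p['cx'],p['cy']))
s=arm.read_state(); print(s)
E
```

```text
scene {'fx': 485.8976959319181, 'fy': 485.8976959319181, 'cx': 268.11674486949994, 'cy': 199.6293959022715, 'rvec': array([ 1.98535812,  1.77723068, -0.53750838]), 'tvec': array([-0.07604037, -0.41810212,  1.85677379])} (array([ 1.36724967, -0.06209159,  1.32475409]), array([-0.54466062,  0.05286286, -0.83698884]))
side {'fx': 373.12931560421777, 'fy': 373.12931560421777, 'cx': 258.4482298321079, 'cy': 187.86090686000006, 'rvec': array([ 0.20329667, -2.69433455,  1.50231241]), 'tvec': array([0.57804663, 0.10946395, 1.01854729])} (array([0.47275201, 0.88223902, 0.61783387]), array([ 0.10746024, -0.8431896 , -0.52676712]))
wrist {'fx': 281.44705984400724, 'fy': 281.44705984400724, 'cx': 259.9288602339946, 'cy': 191.0755524820967, 'rvec': array([-2.29280333,  1.81688819,  0.24347478]), 'tvec': array([-0.62430919, -0.03141051,  0.39023848])} (array([ 0.21248587, -0.59202689,  0.3839122 ]), array([-0.25483254, -0.0582297 , -0.96523038]))
{'time': 0.15, 'joints': array([-8.40008126e+01,  1.26651481e+01,  8.75094420e+01, -1.12846358e-03,
        7.99107203e+01, -7.22585202e+00]), 'qvel': array([-0.06324437, -0.12146218, -0.08350486, -0.11350233, -0.09997725,
       -0.02839943]), 'joint_torque': array([ 1.76641133e-03, -4.95192933e+01, -3.87879288e+01,  7.00055575e-02,
        5.30788873e-02, -7.44858153e-05]), 'tcp_pos': array([ 0.14290984, -0.60790249,  0.1844972 ]), 'orientation': array([[ 2.28779566e-01, -1.74900908e-04,  9.73478238e-01],
       [-9.73477129e-01,  1.47876529e-03,  2.28779571e-01],
       [-1.47955959e-03, -9.99998891e-01,  1.68049249e-04]]), 'ft_force': array([-0.48614225,  0.10261128,  0.19461708]), 'torque': array([-0.00932585, -0.04524277,  0.0376119 ]), 'finger_gap': 0.08712948781291965}
```

View pics/scene0.png

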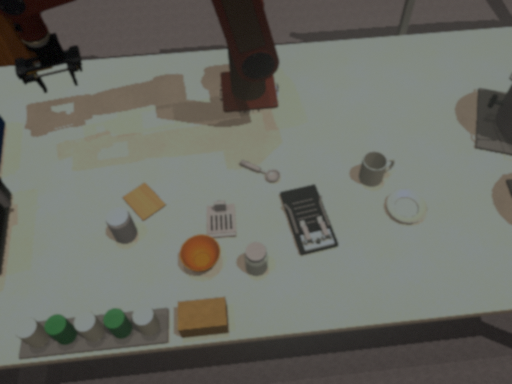

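View pics/side0.png

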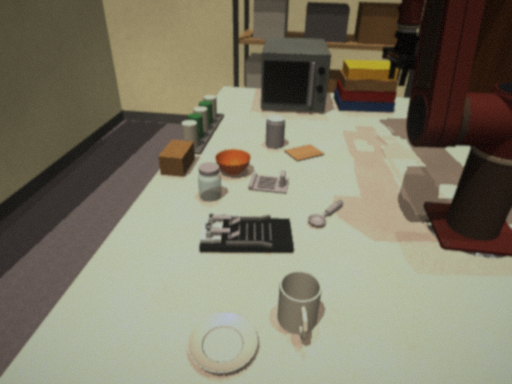

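View pics/wrist0.png

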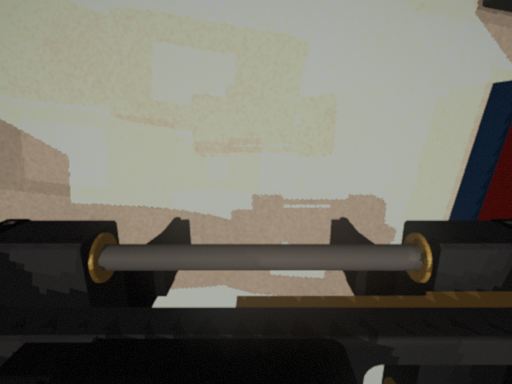

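Scene: plate near (222,220) with its tab at (219,207), stand near (308,218), head at the far end (lower right). I'll enlarge that region.

```bash
python3 - <<'E'
from h import *
im=cv2.imread('pics/scene0.png'); c=im[160:270,180:350]; c=np.clip(c.astype(float)*1.3,0,255).astype('uint8')
cv2.imwrite('pics/sc1.png',cv2.resize(c,None,fx=4.5,fy=4.5,interpolation=cv2.INTER_CUBIC))
im=cv2.imread('pics/side0.png'); c=im[160:270,180:310]; c=np.clip(c.astype(float)*1.3,0,255).astype('uint8')
cv2.imwrite('pics/sd1.png',cv2.resize(c,None,fx=5,fy=5,interpolation=cv2.INTER_CUBIC))
E
```

```text
(no output)
```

View pics/sc1.png

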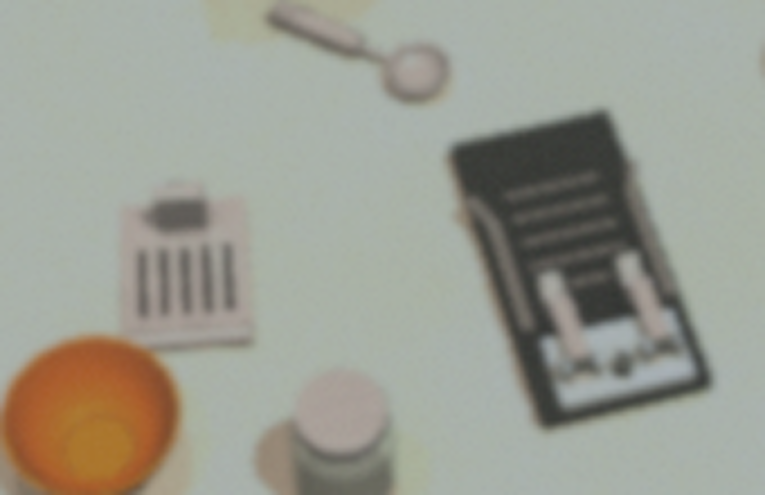

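View pics/sd1.png

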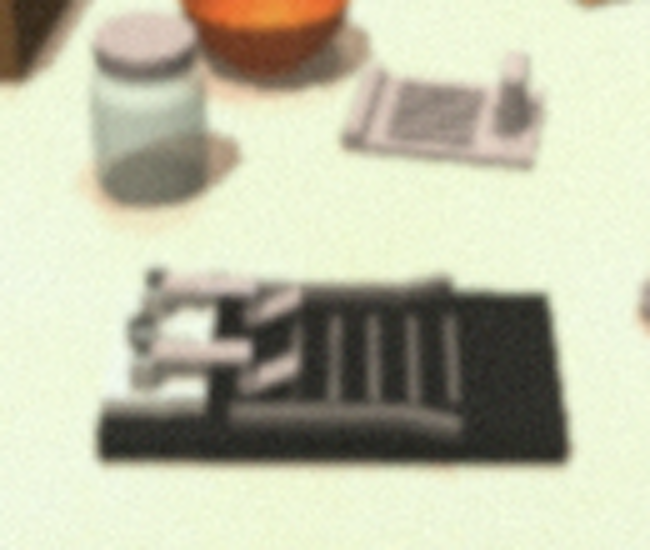

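```bash
python3 - <<'E'
from h import *
p=arm.camera_params('scene'); 
f=lambda a,b,z:onz(p,180+a/4.5,160+b/4.5,z)
D=[f(448,150,.02),f(605,112,.02),f(712,380,.02),f(543,418,.02)]
P=[f(120,203,.006),f(246,197,.006),f(253,335,.0),f(122,345,.0)]
for X in (D,P):
    X=np.array(X)[:,:2]; print(X.round(4).tolist(),'c',X.mean(0), 'L',np.linalg.norm((X[2:].mean(0)-X[:2].mean(0))),'W',np.linalg.norm(X[0]-X[1]),np.linalg.norm(X[2]-X[3]))
    d=X[2]+X[3]-X[0]-X[1]; w=X[1]+X[2]-X[0]-X[3]; print(np.degrees(np.arctan2(d[1],d[0])),np.degrees(np.arctan2(w[1],w[0])))
print('tab',f(180,185,.048))
for n,uv,z in [('jar',(256,250),.1),('bowl',(200,253),.05),('spoon',(260,170),0)]: print(n,onz(p,*uv,z))
E
```

```text
[[0.4982, 0.0597], [0.4781, 0.1771], [0.703, 0.2133], [0.7185, 0.0965]] c [0.59942383 0.13666238] L 0.2255849187178376 W 0.11907991716143519 0.11785517411462816
9.320088317774845 98.64508747927958
[[0.5077, -0.1778], [0.5128, -0.0878], [0.6227, -0.0911], [0.6204, -0.1816]] c [ 0.56590315 -0.1345671 ] L 0.11137126967196345 W 0.09021793566967691 0.09050459255993336
-1.8070965414878677 87.65791620652783
tab [ 0.52489122 -0.13198413  0.048     ]
jar [ 0.73516331 -0.03704668  0.1       ]
bowl [ 0.7007892  -0.19992578  0.05      ]
spoon [0.38265898 0.00719129 0.        ]
```

Emit:
servo_tool --deltas '[[[60, -25, -1.5, 41, 0], [60, -25, -1.5, 41, 0], [60, -25, -1.5, 41, 0], [60, -25, -1.5, 41, 0], [60, -25, -1.5, 41, 0], [60, -25, -1.5, 41, 0], [60, -25, -1.5, 41, 0], [60, -25, -1.5, 41, 0], [60, -25, -1.5, 41, 0], [60, -25, -1.5, 41, 0]]]'

```text
time: 1.4
tcp_pos: [0.4857, -0.2699, 0.2002]
orientation: [[0.229, -0.0, 0.973], [-0.973, 0.0, 0.229], [-0.0, -1.0, -0.0]]
ft_force: [0.2, -0.5, 0.3]
finger_gap: 0.0598
```

Emit:
servo_tool --deltas '[[[60, -25, 0, 41, 0], [60, -25, 0, 41, 0], [60, 0, 0, 0, -0.185], [60, 0, 0, 0, -0.185], [60, 0, 0, 0, -0.185], [60, 0, 0, 0, -0.185], [60, 0, 0, 0, -0.185], [60, 0, 0, 0, -0.185], [60, 0, 0, 0, -0.185], [60, 0, 0, 0, 0]]]'

```text
time: 2.65
tcp_pos: [0.5531, -0.2037, 0.2]
orientation: [[0.999, -0.001, 0.047], [-0.047, 0.0, 0.999], [-0.001, -1.0, 0.0]]
ft_force: [-0.7, 0.2, -0.9]
finger_gap: 0.06
```

```bash
python3 - <<'E'
from h import *
s=arm.read_state(); print(s['time'],s['tcp_pos'],s['orientation'].round(4).tolist(),s['joints'].round(1),s['ft_force'])
im,p=snap('wrist','w1'); import pickle; pickle.dump(p,open('w1.pkl','wb')); print(ray(p,p['cx'],p['cy']))
E
```

```text
2.65 [ 0.55307074 -0.2037038   0.19996708] [[0.9989, -0.0006, 0.0467], [-0.0467, 0.0003, 0.9989], [-0.0006, -1.0, 0.0003]] [-27.9   7.3  91.9   0.   80.8 -25.2] [-0.69608462  0.18973237 -0.91133919]
(array([ 0.5568009 , -0.13285621,  0.39954882]), array([-0.0136608 , -0.26051201, -0.96537396]))
```

View pics/w1.png

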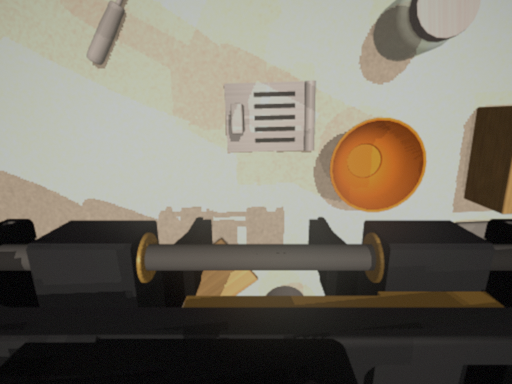

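Wrist view: plate at columns 225–315, rows 80–153; tab top at (237,118). I'll zoom in for corners.

```bash
python3 - <<'E'
from h import *
im=cv2.imread('pics/w1.png'); c=im[65:165,210:330]
cv2.imwrite('pics/w1z.png',cv2.resize(c,None,fx=6,fy=6,interpolation=cv2.INTER_CUBIC))
E
```

```text
(no output)
```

View pics/w1z.png

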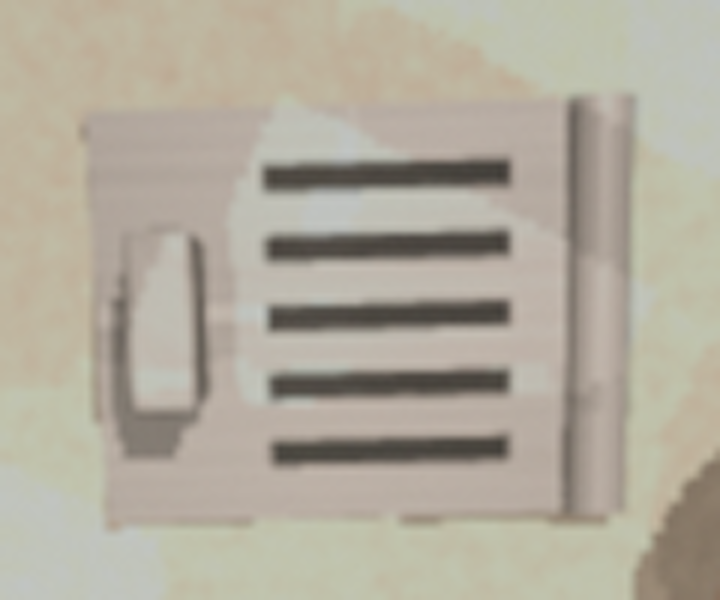

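```bash
python3 - <<'E'
from h import *; import pickle
p=pickle.load(open('w1.pkl','rb'))
f=lambda a,b,z:onz(p,210+(a+.5)/6-.5,65+(b+.5)/6-.5,z)[:2]
im=cv2.cvtColor(cv2.imread('pics/w1.png'),cv2.COLOR_BGR2GRAY)
# slots by mask
m=np.zeros_like(im); m[85:150,250:300]=(im[85:150,250:300]<95)*255
n,l,st,ce=cv2.connectedComponentsWithStats(m)
sl=[]
for i in range(1,n):
    if st[i,4]>50:
        ys,xs=np.nonzero(l==i); X=np.array([onz(p,x,y,.006)[:2] for x,y in zip(xs,ys)]); c=X.mean(0); u=np.linalg.svd(X-c)[2][0]; u*=np.sign(u[0]); sl.append(c); print(st[i],c.round(4),np.degrees(np.arctan2(u[1],u[0])).round(2))
sl=np.array(sl); d=sl[0]-sl[-1]; print('cross',np.degrees(np.arctan2(d[1],d[0]))-90, np.linalg.norm(d), sl.mean(0))
R=[f(88,116,.006),f(108,524,.006)]; B=[f(635,97,.007),f(622,517,.007)]
print(R,B,np.linalg.norm(R[0]-R[1]),np.linalg.norm(B[0]-B[1]),np.linalg.norm(B[0]+B[1]-R[0]-R[1])/2,'c',(R[0]+R[1]+B[0]+B[1])/4)
d=B[0]+B[1]-R[0]-R[1]; w=R[0]+B[0]-R[1]-B[1]; print(np.degrees([np.arctan2(d[1],d[0]),np.arctan2(w[1],w[0])-np.pi/2]))
T=[f(128,233,.048),f(190,233,.048),f(198,410,.048),f(137,412,.048)]; print('tab',np.array(T).round(4).tolist(),np.mean(T,0))
E
```

```text
[255  92  40   4 129] [ 0.5776 -0.1065] -1.14
[255 104  39   4 121] [ 0.5757 -0.1215] -0.65
[255 116  39   4 112] [ 0.5761 -0.1364] -2.12
[256 127  38   4 111] [ 0.5755 -0.1515] -0.56
[256 138  38   4 112] [ 0.5747 -0.1665] -0.61
cross -2.8120370788261653 0.060088681989392226 [ 0.5759159  -0.13648909]
[array([ 0.5112815 , -0.09122275]), array([ 0.50878659, -0.18037697])] [array([ 0.63066441, -0.09307833]), array([ 0.62804572, -0.18422865])] 0.08918912605504718 0.09118792958165037 0.11935513873012009 c [ 0.56969455 -0.13722667]
[-1.37000002 -1.62452093]
tab [[0.5223, -0.1178], [0.5347, -0.1184], [0.5341, -0.153], [0.5216, -0.1528]] [ 0.5281638  -0.13551088]
```

Emit:
servo_tool --deltas '[[[60, -14, 0, 33, -0.02], [60, -14, 0, 33.5, 0], [60, 0, 35, 0, 0], [60, 0, 35, 0, 0], [60, 0, 35, 0, 0], [60, 0, 30, 0, 0], [60, 0, 0, 0, 0]]]'

```text
time: 3.58
tcp_pos: [0.5252, -0.1354, 0.0627]
orientation: [[1.0, -0.006, 0.028], [-0.028, 0.002, 1.0], [-0.006, -1.0, 0.002]]
ft_force: [-0.4, 0.1, 0.4]
finger_gap: 0.0599
```

```bash
python3 - <<'E'
from h import *
s=arm.read_state(); print(s['tcp_pos'],s['orientation'].round(4).tolist())
im,p=snap('wrist','w2')
E
```

```text
[ 0.52516663 -0.13536578  0.06265759] [[0.9996, -0.0055, 0.0279], [-0.0279, 0.0023, 0.9996], [-0.0056, -1.0, 0.0022]]
```

View pics/w2.png

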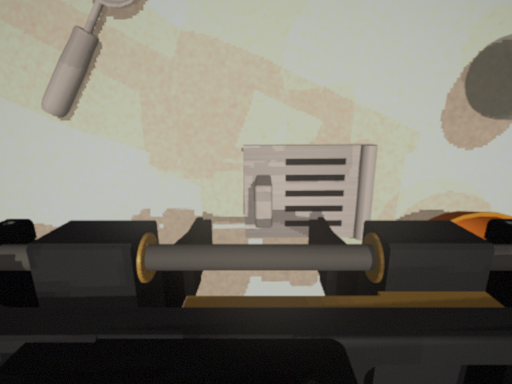

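Tab (262,200) sits midway between the fingers (205 and 315). Descending.

Emit:
servo_tool --deltas '[[[60, 0, 20, 0, 0], [60, 2, 20, 0, 0], [60, 0, 9, 0, 0], [60, 0, 0, 0, 0], [60, 0, 0, 0, 0]]]'

```text
time: 4.25
tcp_pos: [0.5306, -0.1368, 0.0176]
orientation: [[1.0, 0.002, 0.025], [-0.025, -0.001, 1.0], [0.002, -1.0, -0.001]]
ft_force: [0.8, -0.3, 0.4]
finger_gap: 0.0596
```

```bash
python3 - <<'E'
from h import *
s=arm.read_state(); print(s['tcp_pos'],s['orientation'].round(4).tolist(),s['ft_force'])
E
```

```text
[ 0.53055774 -0.1368432   0.01761957] [[0.9997, 0.0018, 0.0253], [-0.0253, -0.0007, 0.9997], [0.0018, -1.0, -0.0007]] [ 0.7938704  -0.29404826  0.44168201]
```

Emit:
servo_tool --deltas '[[[60, -2, 3.5, 0, 0], [60, 0, 0, 0, 0], [60, 0, 0, 0, 0], [60, 0, 0, 0, 0]]]'

```text
time: 4.75
tcp_pos: [0.5277, -0.1364, 0.0129]
orientation: [[1.0, 0.0, 0.025], [-0.025, -0.0, 1.0], [0.0, -1.0, -0.0]]
ft_force: [-0.6, 0.3, -0.4]
finger_gap: 0.0599
```

```bash
python3 - <<'E'
from h import *
for i in range(3):
  s=arm.read_state(); print(s['tcp_pos'],s['orientation'].round(4).tolist(),s['ft_force'],s['qvel'].round(2)); 
  arm.snapshot('scene')
E
```

```text
[ 0.52772226 -0.13641418  0.01291993] [[0.9997, 0.0001, 0.025], [-0.025, -0.0, 0.9997], [0.0001, -1.0, -0.0]] [-0.59115229  0.26244107 -0.43977182] [ 0.05  0.15 -0.05 -0.07 -0.08 -0.02]
[ 0.52767449 -0.13641887  0.01287327] [[0.9997, 0.0, 0.025], [-0.025, -0.0, 0.9997], [0.0, -1.0, -0.0]] [-0.19949207 -0.635489   -0.29122936] [-0.04  0.12  0.04 -0.02 -0.02 -0.06]
[ 0.52767952 -0.13642467  0.01288757] [[0.9997, 0.0001, 0.0251], [-0.0251, -0.0, 0.9997], [0.0001, -1.0, -0.0]] [ 0.61158107 -0.87899497  0.39903018] [ 0.03 -0.02  0.07 -0.12  0.03  0.04]
```

Emit:
servo_tool --deltas '[[[20, 0, 0, 0, 0], [14, 0, 0, 0, 0], [8, 0, 0, 0, 0], [8, 0, 0, 0, 0], [8, 0, 0, 0, 0], [8, 0, 0, 0, 0]]]'

```text
time: 5.65
tcp_pos: [0.5276, -0.1364, 0.0128]
orientation: [[1.0, 0.0, 0.025], [-0.025, 0.0, 1.0], [0.0, -1.0, 0.0]]
ft_force: [1.4, -0.0, 1.2]
finger_gap: 0.0111
```

Emit:
servo_tool --deltas '[[[8, 0, 0, 0, 0], [8, 0, -10, 0, 0], [8, 0, -25, 0, 0], [8, 0, -35, 0, 0], [8, 0, -25, 0, 0], [8, 0, -10, 0, 0], [8, 0, 0, 0, 0], [8, 0, 0, 0, 0]]]'

```text
time: 6.65
tcp_pos: [0.5268, -0.136, 0.1166]
orientation: [[1.0, -0.002, 0.025], [-0.025, 0.001, 1.0], [-0.002, -1.0, 0.001]]
ft_force: [0.2, -0.1, -0.4]
finger_gap: 0.0081
```

```bash
python3 - <<'E'
from h import *; import pickle
s=arm.read_state(); print(s['tcp_pos'],s['orientation'].round(4).tolist(),s['ft_force'],s['torque'],s['finger_gap'])
im,p=snap('wrist','w3'); pickle.dump(p,open('w3.pkl','wb'))
im,p=snap('side','s3')
E
```

```text
[ 0.52677082 -0.13604532  0.11657888] [[0.9997, -0.0019, 0.025], [-0.025, 0.0008, 0.9997], [-0.0019, -1.0, 0.0008]] [ 0.1552854  -0.13776791 -0.37351026] [-0.12969105 -0.062335    0.05054082] 0.008096068344399607
```

View pics/w3.png

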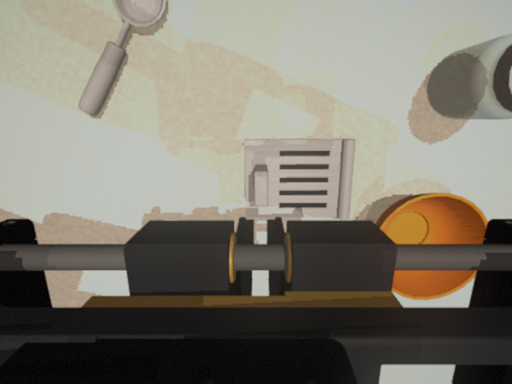

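View pics/s3.png

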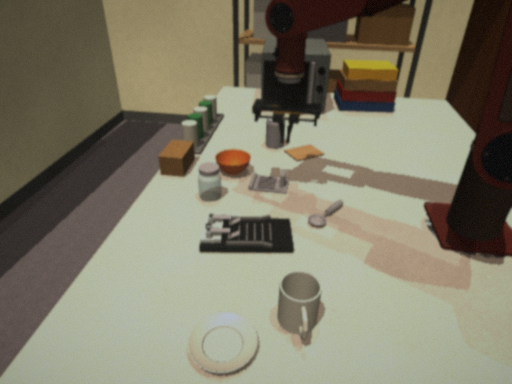

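The plate stayed behind: the gap passed below 14 mm, so the tab was not between the pads. I'll check where it really is.

```bash
python3 - <<'E'
from h import *; import pickle
p=pickle.load(open('w3.pkl','rb')); s=arm.read_state()
t=np.array(s['tcp_pos']);R=np.array(s['orientation'])
print('tcp px wrist',proj(p,[t,t-R[:,1]*.019,t-R[:,1]*.07, t+R[:,2]*.05]))
ps=arm.camera_params('side'); print('side',proj(ps,[t,t-R[:,1]*.019,t-R[:,1]*.07]))
pc=arm.camera_params('scene'); print('scene',proj(pc,[t,t-R[:,1]*.019]))
snap('scene','sc3')
for n,a,b in (('s3',(110,215),(230,340)),('sc3',(150,260),(150,270)),('w3',(110,320),(180,380))):
    im=cv2.imread('pics/'+n+'.png')[a[0]:a[1],b[0]:b[1]]; k=600/im.shape[0]; k=min(k,790/im.shape[1]); k=min(k,5); cv2.imwrite('pics/'+n+'z.png',cv2.resize(im,None,fx=k,fy=k,interpolation=cv2.INTER_CUBIC)); print(n,k)
E
```

```text
tcp px wrist [[259.77569346 212.8939842 ]
 [259.74574611 222.20752486]
 [259.62757116 258.95959801]
 [259.7342294  145.80925026]]
side [[284.16005641 152.26699529]
 [284.50517094 146.558806  ]
 [285.46275883 130.7203162 ]]
scene [[216.6425565  189.39181286]
 [216.02455167 185.80615119]]
s3 5
sc3 5
w3 2.857142857142857
```

View pics/s3z.png

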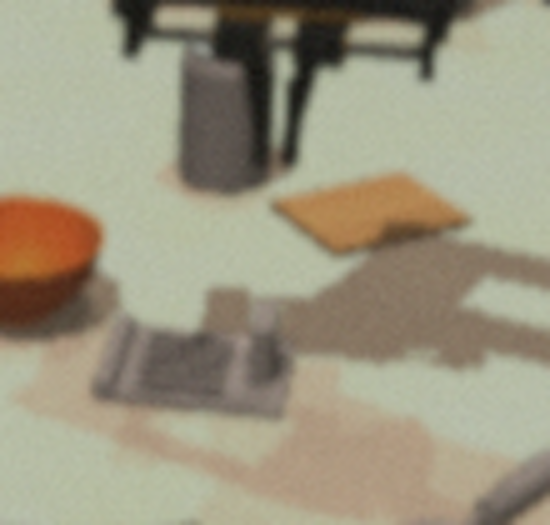

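View pics/sc3z.png

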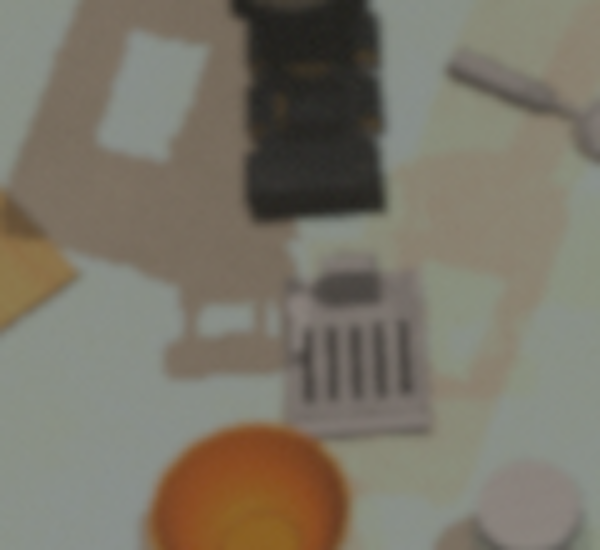

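View pics/w3z.png

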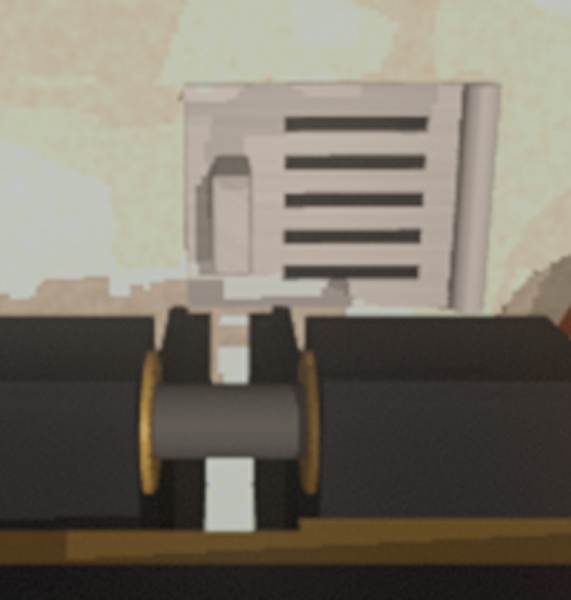

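```bash
python3 - <<'E'
from h import *
im,p=snap('side','s4'); s=arm.read_state(); print(s['time'],s['tcp_pos'],s['finger_gap'])
c=im[95:165,245:325][:,:,::-1]; 
t=s['tcp_pos']; 
c=cv2.resize(np.ascontiguousarray(c),None,fx=8,fy=8,interpolation=cv2.INTER_CUBIC)
q=(proj(p,[t])[0]-[245,95])*8+3.5; cv2.circle(c,tuple(int(x) for x in q),5,(0,0,255),1)
cv2.imwrite('pics/s4z.png',c)
im,p=snap('wrist','w4'); c=np.ascontiguousarray(im[195:320,215:310][:,:,::-1]); c=cv2.resize(c,None,fx=5,fy=4.8)
cv2.imwrite('pics/w4z.png',np.clip(c*2.5,0,255).astype('uint8'))
E
```

```text
6.85 [ 0.52696669 -0.13613155  0.11675733] 0.00790829804580481
```

View pics/s4z.png

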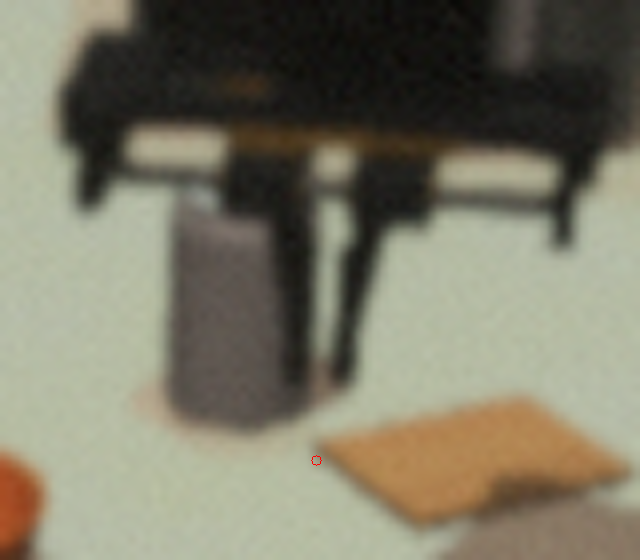

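View pics/w4z.png

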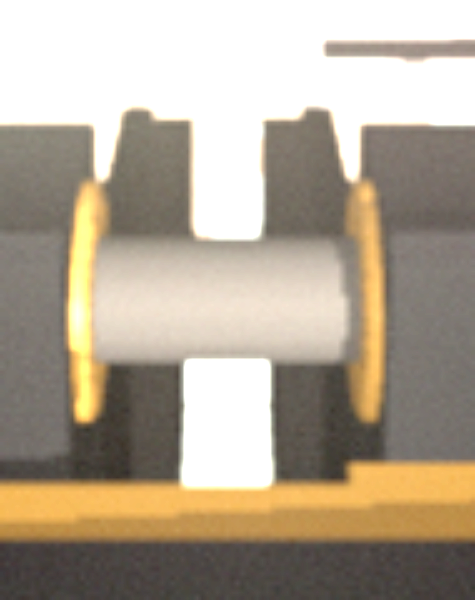

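```bash
python3 - <<'E'
from h import *
s=arm.read_state(); t=np.array(s['tcp_pos']);R=np.array(s['orientation'])
w=arm.camera_params('wrist'); d=arm.camera_params('side')
c1,d1=ray(w,260.4,218.3); c2,d2=ray(d,284.7,143)
A=np.c_[d1,-d2]; k=np.linalg.lstsq(A,c2-c1,rcond=None)[0]; X=c1+d1*k[0];Y=c2+d2*k[1]; print(X,Y,t, 'in tool',R.T@(X-t)*1000)
# side cam consistency: plate corners + dock corners
a=np.radians(-1.5); c=np.array([.5697,-.137])
P=[[*(c+np.array([[np.cos(a),-np.sin(a)],[np.sin(a),np.cos(a)]])@q),0.006] for q in ([-.06,.045],[-.06,-.045],[.06,-.045],[.06,.045])]+[[.5277,-.1359,.048]]
print('plate side',proj(d,P).round(1).tolist()); print('plate wrist',proj(w,P).round(1).tolist())
print('plate scene',proj(arm.camera_params('scene'),P).round(1).tolist())
for n,a,b in (('s4',(160,200),(235,300)),):
    im=cv2.imread('pics/'+n+'.png')[a[0]:a[1],b[0]:b[1]]; cv2.imwrite('pics/s4p.png',cv2.resize(im,None,fx=10,fy=10,interpolation=cv2.INTER_CUBIC))
E
```

```text
[ 0.52781994 -0.12770786  0.15085874] [ 0.52643228 -0.12780492  0.15090917] [ 0.52714345 -0.13617933  0.1169806 ] in tool [  0.41768717 -33.87414292   8.50408466]
plate side [[286.1, 191.5], [288.9, 177.1], [252.8, 173.5], [247.7, 187.5], [282.6, 172.0]]
plate wrist [[244.1, 139.4], [245.2, 217.2], [347.6, 217.3], [354.3, 139.5], [260.5, 189.2]]
plate scene [[233.8, 203.4], [205.9, 205.4], [206.3, 238.1], [235.5, 235.9], [218.8, 202.0]]
```

View pics/s4p.png

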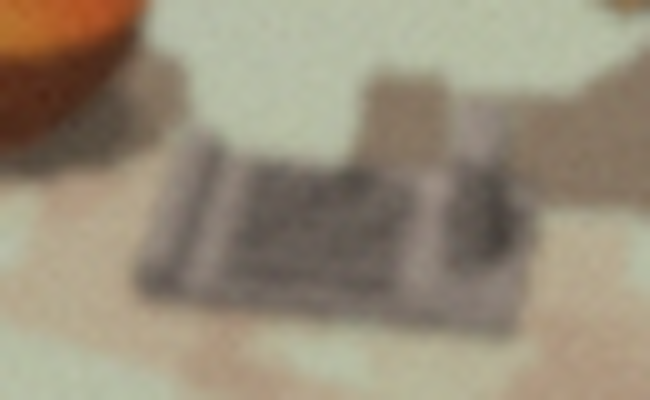

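Both views put the visible fingertips about 34 mm behind the reported TCP along the finger. The tips therefore only brushed the tab's top, which explains the failed grasp; plate, bystanders and cameras all agree otherwise. I'll open, go down in stages, and check visually.

Emit:
servo_tool --deltas '[[[45, 0, 0, 0, 0], [45, 0, 0, 0, 0], [45, 0, 0, 0, 0], [45, 0, 0, 0, 0], [45, 0, 15, 0, 0], [45, 0, 30, 0, 0], [45, 0, 30, 0, 0], [45, 0, 12, 0, 0], [45, 0, 0, 0, 0], [45, 0, 0, 0, 0]]]'

```text
time: 8.15
tcp_pos: [0.5286, -0.1368, 0.0319]
orientation: [[1.0, 0.002, 0.025], [-0.025, -0.001, 1.0], [0.002, -1.0, -0.001]]
ft_force: [0.2, -0.6, 0.6]
finger_gap: 0.0449
```

```bash
python3 - <<'E'
from h import *
s=arm.read_state(); print(s['tcp_pos'],s['orientation'].round(4).tolist(),s['ft_force'])
im,p=snap('side','s5'); c=im[110:210,230:330][:,:,::-1]; cv2.imwrite('pics/s5z.png',cv2.resize(np.ascontiguousarray(c),None,fx=6,fy=6,interpolation=cv2.INTER_CUBIC))
E
```

```text
[ 0.52855988 -0.13677272  0.03192101] [[0.9997, 0.0017, 0.025], [-0.025, -0.0007, 0.9997], [0.0017, -1.0, -0.0006]] [ 0.21158606 -0.61580789  0.60994829]
```

View pics/s5z.png

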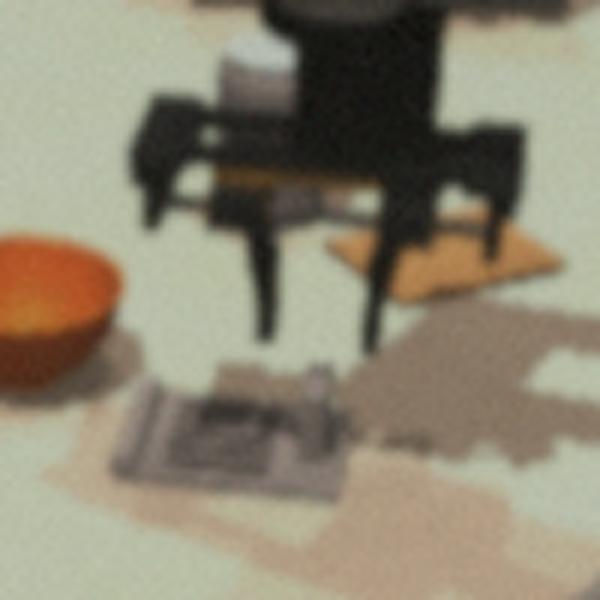

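Tips (col 265–370, row 345 of the crop) are just above the tab top (row 368), which confirms the offset. Descending slowly with force checks.

Emit:
servo_tool --deltas '[[[45, -0.5, 10, 0, 0], [45, 0, 10, 0, 0], [45, 0, 10, 0, 0], [45, 0, 5, 0, 0], [45, 0, 0, 0, 0], [45, 0, 0, 0, 0]]]'

```text
time: 8.95
tcp_pos: [0.5274, -0.1365, -0.004]
orientation: [[1.0, 0.0, 0.025], [-0.025, -0.0, 1.0], [0.0, -1.0, -0.0]]
ft_force: [0.6, -1.2, 0.1]
finger_gap: 0.0448
```

```bash
python3 - <<'E'
from h import *
s=arm.read_state(); print(s['tcp_pos'],s['ft_force'])
im,p=snap('side','s6'); c=im[110:210,230:330][:,:,::-1]; cv2.imwrite('pics/s6z.png',cv2.resize(np.ascontiguousarray(c),None,fx=6,fy=6,interpolation=cv2.INTER_CUBIC))
E
```

```text
[ 0.52736195 -0.1364868  -0.00396736] [ 0.6118787  -1.1868825   0.11019432]
```

View pics/s6z.png

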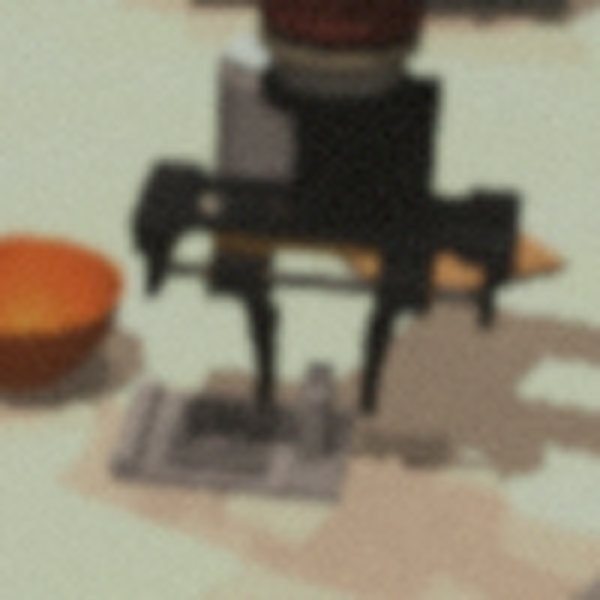

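Emit:
servo_tool --deltas '[[[45, 0.5, 6, 0, 0], [45, 0, 6, 0, 0], [45, 0, 3, 0, 0], [45, 0, 0, 0, 0], [45, 0, 0, 0, 0]]]'

```text
time: 9.62
tcp_pos: [0.5277, -0.1364, -0.0191]
orientation: [[1.0, 0.0, 0.025], [-0.025, -0.0, 1.0], [0.0, -1.0, 0.0]]
ft_force: [0.0, -0.1, -0.6]
finger_gap: 0.0449
```

Emit:
servo_tool --deltas '[[[20, 0, 0, 0, 0], [10, 0, 0, 0, 0], [0, 0, 0, 0, 0], [0, 0, 0, 0, 0], [0, 0, 0, 0, 0], [0, 0, 0, 0, 0], [0, 0, 0, 0, 0]]]'

```text
time: 10.5
tcp_pos: [0.5276, -0.1364, -0.0191]
orientation: [[1.0, 0.0, 0.025], [-0.025, 0.0, 1.0], [0.0, -1.0, 0.0]]
ft_force: [-1.1, 0.1, 1.8]
finger_gap: 0.0138
```

Emit:
servo_tool --deltas '[[[0, 0, -6, 0, 0], [0, 0, -15, 0, 0], [0, 0, -25, 0, 0], [0, 0, -25, 0, 0], [0, 0, -15, 0, 0], [0, 0, -6, 0, 0], [0, 0, 0, 0, 0], [0, 0, 0, 0, 0]]]'

```text
time: 11.5
tcp_pos: [0.5268, -0.1361, 0.0718]
orientation: [[1.0, -0.002, 0.025], [-0.025, 0.001, 1.0], [-0.002, -1.0, 0.001]]
ft_force: [-0.4, 0.2, -3.3]
finger_gap: 0.0138
```

```bash
python3 - <<'E'
from h import *; import pickle
s=arm.read_state(); print(s['tcp_pos'],s['ft_force'],s['torque'])
im,p=snap('side','s7'); c=im[80:200,230:330][:,:,::-1]; cv2.imwrite('pics/s7z.png',cv2.resize(np.ascontiguousarray(c),None,fx=5,fy=5,interpolation=cv2.INTER_CUBIC))
E
```

```text
[ 0.52681553 -0.13606333  0.07176195] [-0.41819597  0.23021165 -3.34655922] [-0.00157432  0.02703399  0.02196944]
```

View pics/s7z.png

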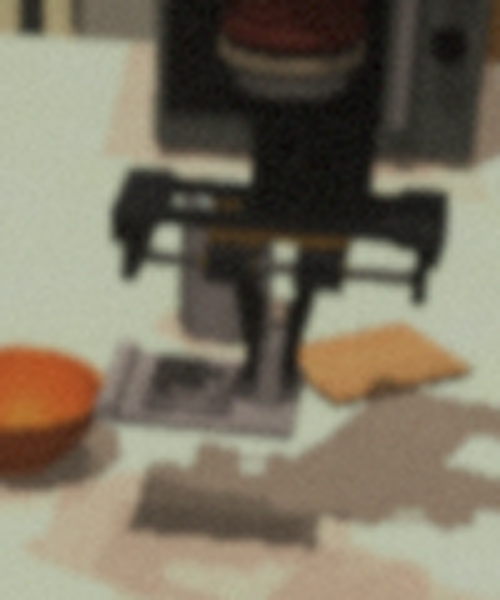

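Grasp holds (13.8 mm, about 3 N, plate looks level). Moving so the wrist camera views the stand.

Emit:
servo_tool --deltas '[[[0, 0, -20, 0, 0], [0, 5, -35, 10, 0], [0, 8, -33, 20, -0.04], [0, 9, -10, 30, -0.04], [0, 10, 0, 35, -0.04], [0, 10, 0, 35, -0.04], [0, 6, 0, 18, -0.02], [0, 0, 0, 6, 0], [0, 0, 0, 0, 0], [0, 0, 0, 0, 0]]]'

```text
time: 12.8
tcp_pos: [0.5671, 0.0182, 0.1708]
orientation: [[0.988, -0.0, -0.153], [0.153, -0.0, 0.988], [-0.0, -1.0, -0.0]]
ft_force: [-0.2, 0.2, -3.3]
finger_gap: 0.0139
```

Emit:
servo_tool --deltas '[[[0, 0, 0, 0, 0], [0, 0, 0, 0, 0]]]'

```text
time: 13.05
tcp_pos: [0.5673, 0.0187, 0.1709]
orientation: [[0.988, 0.0, -0.153], [0.153, -0.0, 0.988], [0.0, -1.0, -0.0]]
ft_force: [0.1, -0.1, -2.4]
finger_gap: 0.0136
```

```bash
python3 - <<'E'
from h import *; import pickle
s=arm.read_state(); print(s['tcp_pos'],s['orientation'].round(4).tolist(),s['ft_force'],s['torque'])
im,p=snap('wrist','w8'); pickle.dump(p,open('w8.pkl','wb')); print(ray(p,p['cx'],p['cy']))
E
```

```text
[0.56725968 0.01867497 0.17093236] [[0.9881, 0.0002, -0.1535], [0.1535, -0.0001, 0.9881], [0.0002, -1.0, -0.0001]] [ 0.09881894 -0.12698619 -2.43782206] [ 0.00374161 -0.03151806  0.04086344]
(array([0.55658121, 0.08885455, 0.37045526]), array([ 0.03919326, -0.25811928, -0.96531773]))
```

View pics/w8.png

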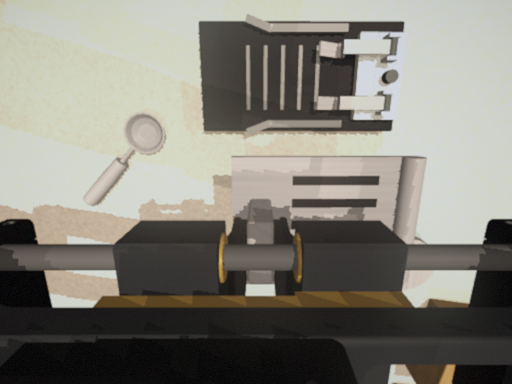

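Very good view: stand at columns 200–403, rows 22–132, guides at rows about 27 and 123; held plate below it. Zooming both.

```bash
python3 - <<'E'
from h import *
im=cv2.imread('pics/w8.png'); c=im[12:142,190:415]
cv2.imwrite('pics/w8d.png',cv2.resize(c,None,fx=3.5,fy=3.5,interpolation=cv2.INTER_CUBIC))
c=im[145:235,220:430]
cv2.imwrite('pics/w8p.png',cv2.resize(c,None,fx=3.5,fy=3.5,interpolation=cv2.INTER_CUBIC))
E
```

```text
(no output)
```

View pics/w8d.png

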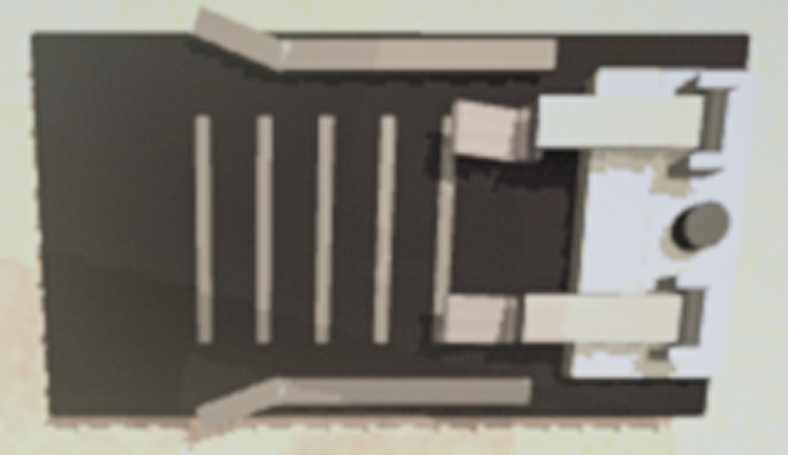

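View pics/w8p.png

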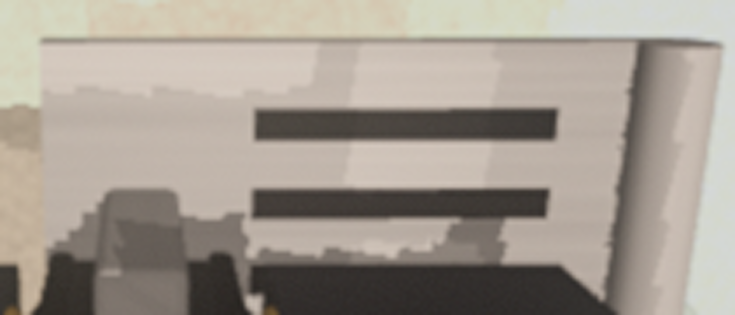

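```bash
python3 - <<'E'
from h import *; import pickle
p=pickle.load(open('w8.pkl','rb'))
g=lambda a,b,z:onz(p,190+(a+.5)/3.5-.5,12+(b+.5)/3.5-.5,z)[:2]
h=lambda a,b,z:onz(p,220+(a+.5)/3.5-.5,145+(b+.5)/3.5-.5,z)[:2]
ang=lambda v:np.degrees(np.arctan2(v[1],v[0]))
RL,RR,FL,FR=g(32,33,.02),g(48,415,.02),g(748,35,.02),g(704,413,.02)
print('corners',RL,RR,FL,FR,'W',np.linalg.norm(RL-RR),np.linalg.norm(FL-FR),'L',np.linalg.norm(RL-FL),np.linalg.norm(RR-FR),'c',(RL+RR+FL+FR)/4)
print('ang L,R edges',ang(FL-RL),ang(FR-RR),'cross',ang(RL-RR)-90,ang(FL-FR)-90)
a,b=g(285,71,.02),g(556,69,.02); c,d=g(280,379,.028),g(530,378,.028)
print('guides',a,b,c,d,ang(b-a),ang(d-c),np.linalg.norm(a-b),np.linalg.norm(c-d))
th=np.radians((ang(b-a)+ang(d-c)+ang(FL-RL)+ang(FR-RR))/4); ux=np.array([np.cos(th),np.sin(th)]);uy=np.array([-ux[1],ux[0]])
print('th',np.degrees(th),'gap',(a+b-c-d)@uy/2,'mid y guide',(a+b+c+d)@uy/4,'mid corners',(RL+RR+FL+FR)@uy/4)
print('x along: rear',RL@ux,RR@ux,'front',FL@ux,FR@ux,'guide ends',b@ux,d@ux,'guide start',a@ux,c@ux)
# stripes left edges
m=[h(42,41,.196),h(630,41,.196)]; print('plate',m,ang(m[1]-m[0]),np.linalg.norm(m[1]-m[0]))
s1=[h(254,124,.196),h(557,124,.196)];print(ang(s1[1]-s1[0]),np.linalg.norm(s1[1]-s1[0]), s1)
E
```

```text
corners [0.47391083 0.17775169] [0.49090975 0.06051595] [0.69818605 0.21186714] [0.71639453 0.09614149] W 0.11846172956602977 0.11714937433156986 L 0.22685510151676636 0.22828177275397243 c [0.59485029 0.13656907]
ang L,R edges 8.649200940675478 8.978249432184505 cross 8.250258672050123 8.94171369923798
guides [0.5548951  0.17933183] [0.64034943 0.19313125] [0.56850019 0.08497046] [0.65168439 0.09818719] 9.173105180326756 9.027976518105161 0.08656134169451767 0.08422763026050208
th 8.957133017822976 gap 0.09543996464218585 mid y guide 0.043193410562709665 mid corners 0.042288129594151014
x along: rear 0.49580666965622516 0.4943452106438646 front 0.7226584948847187 0.7226269678941026 guide ends 0.6626100921215895 0.659024466723409 guide start 0.5760493653826684 0.5747969008471047
plate [array([0.54287276, 0.06159911]), array([0.64600118, 0.07758554])] 8.811559946457844 0.10436012873726963
8.815565351732834 0.05498326415627402 [array([0.58282558, 0.05250791]), array([0.63715931, 0.06093433])]
```

Emit:
servo_tool --deltas '[[[0, -10, 0, 11, -0.002], [0, -20, 0, 22, 0], [0, -24, 0, 27, 0], [0, -24, 10, 27, 0], [0, -14, 25, 16, 0], [0, -7, 35, 8.4, 0], [0, 0, 35, 0, 0], [0, 0, 25, 0, 0], [0, 0, 11, 0, 0], [0, 0, 0, 0, 0]]]'

```text
time: 14.35
tcp_pos: [0.4513, 0.114, 0.0296]
orientation: [[0.988, -0.001, -0.157], [0.157, 0.0, 0.988], [-0.001, -1.0, 0.0]]
ft_force: [-0.1, -0.2, -2.9]
finger_gap: 0.0137
```

Emit:
servo_tool --deltas '[[[0, 0, 0, 0, 0], [0, 0, 0, 0, 0]]]'

```text
time: 14.6
tcp_pos: [0.4531, 0.1139, 0.0311]
orientation: [[0.988, 0.002, -0.156], [0.156, 0.0, 0.988], [0.002, -1.0, -0.0]]
ft_force: [-0.6, -0.1, -3.2]
finger_gap: 0.0137
```

```bash
python3 - <<'E'
from h import *; import pickle
s=arm.read_state(); print(s['tcp_pos'],s['orientation'].round(4).tolist(),s['ft_force'],s['torque'],s['joints'].round(1))
im,p=snap('wrist','w9'); pickle.dump(p,open('w9.pkl','wb'))
im,p=snap('side','s9'); c=im[120:270,180:340][:,:,::-1]; cv2.imwrite('pics/s9z.png',cv2.resize(np.ascontiguousarray(c),None,fx=4,fy=4,interpolation=cv2.INTER_CUBIC))
E
```

```text
[0.45311559 0.11391995 0.0310519 ] [[0.9877, 0.0022, -0.1563], [0.1563, 0.0002, 0.9877], [0.0022, -1.0, -0.0001]] [-0.56299518 -0.10633595 -3.19765878] [-0.06071247 -0.01577832 -0.01621793] [  4.4   0.9 118.2   0.   60.8  -4.6]
```

View pics/w9.png

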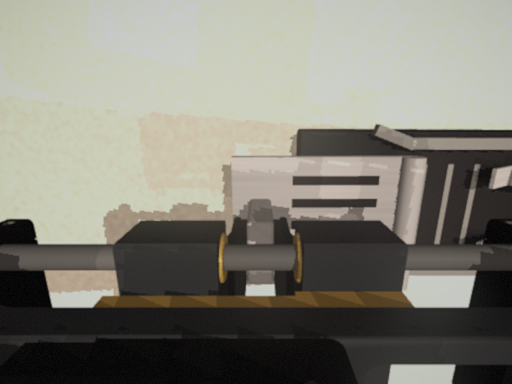

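View pics/s9z.png

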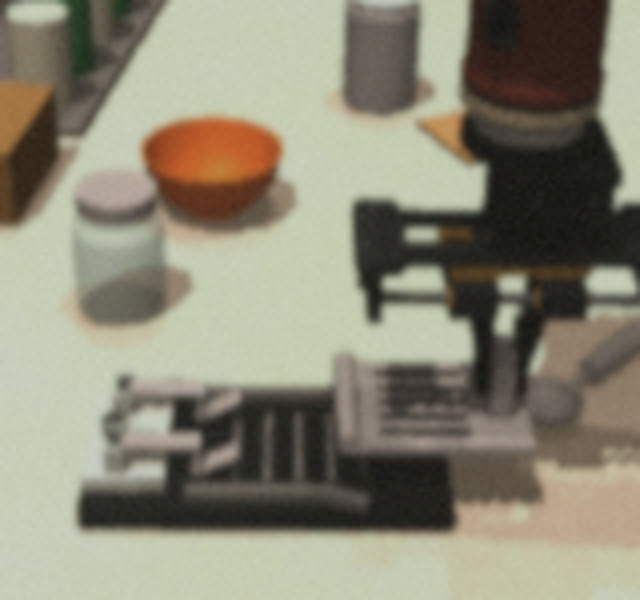

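```bash
python3 - <<'E'
from h import *
im=cv2.imread('pics/w9.png'); c=im[115:240,222:512]
cv2.imwrite('pics/w9z.png',cv2.resize(c,None,fx=2.75,fy=4.5,interpolation=cv2.INTER_CUBIC))
E
```

```text
(no output)
```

View pics/w9z.png

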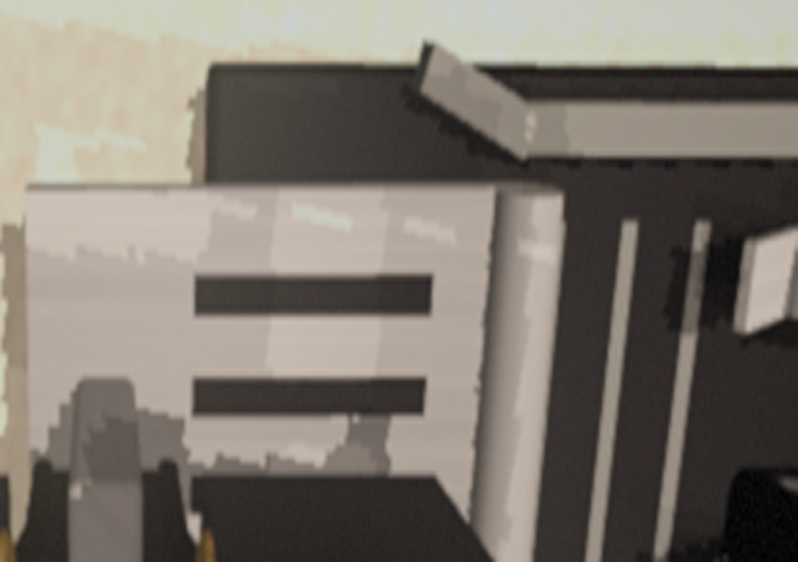

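```bash
python3 - <<'E'
from h import *; import pickle
p=pickle.load(open('w9.pkl','rb')); s=arm.read_state(); t=s['tcp_pos'][:2]
g=lambda a,b,z:onz(p,222+(a+.5)/2.75-.5,115+(b+.5)/4.5-.5,z)[:2]
ang=lambda v:np.degrees(np.arctan2(v[1],v[0]))
E=[g(210,66,.02),g(790,68,.02)];G=[g(530,158,.02),g(797,158,.02)];P=[g(28,186,.0562),g(495,186,.0562)]
th=np.radians(8.97);ux=np.array([np.cos(th),np.sin(th)]);uy=np.array([-ux[1],ux[0]])
for n,X in zip('EGP',(E,G,P)): print(n,ang(X[1]-X[0]),np.array([[x@ux,x@uy] for x in X]).round(4).tolist())
print('tcp',t@ux,t@uy)
im=arm.camera_params('scene')
E
```

```text
E 8.845629934589732 [[0.4933, 0.1027], [0.6479, 0.1024]]
G 8.95817811519836 [[0.5807, 0.0878], [0.6532, 0.0878]]
P 8.956466782879312 [[0.4479, 0.0883], [0.5535, 0.0883]]
tcp 0.4649508801282279 0.04189972246360039
```

Emit:
servo_tool --deltas '[[[0, -2.5, 10, -0.5, 0], [0, 0, 10, 0, 0], [0, 0, 5, 0, 0], [0, 0, 2, 0, 0], [0, 0, 0, 0, 0], [0, 0, 0, 0, 0], [0, 0, 0, 0, 0]]]'

```text
time: 15.58
tcp_pos: [0.45, 0.113, 0.0031]
orientation: [[0.988, 0.001, -0.156], [0.156, 0.0, 0.988], [0.001, -1.0, -0.0]]
ft_force: [-0.5, 0.1, -3.2]
finger_gap: 0.0139
```

```bash
python3 - <<'E'
from h import *
s=arm.read_state(); print(s['tcp_pos'],s['orientation'].round(4).tolist(),s['ft_force'],s['torque'])
E
```

```text
[0.44995508 0.11298687 0.00313385] [[0.9877, 0.0006, -0.1564], [0.1564, 0.0001, 0.9877], [0.0006, -1.0, -0.0]] [-0.49213991  0.1344771  -3.18402416] [-0.04891572 -0.00090951  0.06384285]
```

Emit:
servo_tool --deltas '[[[0, 0, 1, 0, 0], [0, 0, 0.5, 0, 0], [0, 0, 0, 0, 0], [0, 0, 0, 0, 0]]]'

```text
time: 16.08
tcp_pos: [0.4496, 0.1129, 0.0013]
orientation: [[0.988, -0.0, -0.156], [0.156, 0.0, 0.988], [-0.0, -1.0, 0.0]]
ft_force: [-0.6, -0.2, -2.9]
finger_gap: 0.0139
```

Emit:
servo_tool --deltas '[[[0, 0, 0.5, 0, 0], [0, 0, 0, 0, 0], [0, 0, 0, 0, 0]]]'

```text
time: 16.45
tcp_pos: [0.4498, 0.113, 0.0009]
orientation: [[0.988, 0.0, -0.156], [0.156, 0.0, 0.988], [0.0, -1.0, -0.0]]
ft_force: [-0.3, -0.2, -2.5]
finger_gap: 0.014
```

Emit:
servo_tool --deltas '[[[0, 0, 0.3, 0, 0], [0, 0, 0, 0, 0], [0, 0, 0, 0, 0]]]'

```text
time: 16.82
tcp_pos: [0.4498, 0.113, 0.0008]
orientation: [[0.988, 0.0, -0.156], [0.156, 0.0, 0.988], [0.0, -1.0, -0.0]]
ft_force: [-1.4, -0.3, 2.6]
finger_gap: 0.0137
```

Emit:
servo_tool --deltas '[[[0, 0, 0.3, 0, 0], [0, 0, 0, 0, 0], [0, 0, 0, 0, 0]]]'

```text
time: 17.2
tcp_pos: [0.45, 0.113, 0.0008]
orientation: [[0.988, 0.0, -0.156], [0.156, 0.0, 0.988], [0.0, -1.0, -0.0]]
ft_force: [-2.8, -0.1, 5.4]
finger_gap: 0.0135
```

Emit:
servo_tool --deltas '[[[0, 0, -0.4, 0, 0], [0, 0, 0, 0, 0], [0, 0, 0, 0, 0]]]'

```text
time: 17.58
tcp_pos: [0.45, 0.113, 0.0008]
orientation: [[0.988, 0.001, -0.156], [0.156, 0.0, 0.988], [0.001, -1.0, 0.0]]
ft_force: [-1.4, -0.4, 2.5]
finger_gap: 0.0135
```

```bash
python3 - <<'E'
from h import *; import pickle
s=arm.read_state(); print(s['tcp_pos'],s['orientation'].round(4).tolist(),s['ft_force'],s['torque'])
im,p=snap('wrist','w10'); pickle.dump(p,open('w10.pkl','wb'))
c=cv2.imread('pics/w10.png')[115:240,222:512]
cv2.imwrite('pics/w10z.png',cv2.resize(c,None,fx=2.75,fy=4.5,interpolation=cv2.INTER_CUBIC))
im,p=snap('side','s10'); c=im[160:260,190:330][:,:,::-1]; cv2.imwrite('pics/s10z.png',cv2.resize(np.ascontiguousarray(c),None,fx=5.5,fy=5.5,interpolation=cv2.INTER_CUBIC))
E
```

```text
[0.44996377 0.11300504 0.00079572] [[0.9877, 0.0006, -0.1564], [0.1564, 0.0001, 0.9877], [0.0006, -1.0, 0.0]] [-1.38734793 -0.37206857  2.46460884] [-0.04958669  0.00306571  0.00958579]
```

View pics/w10z.png

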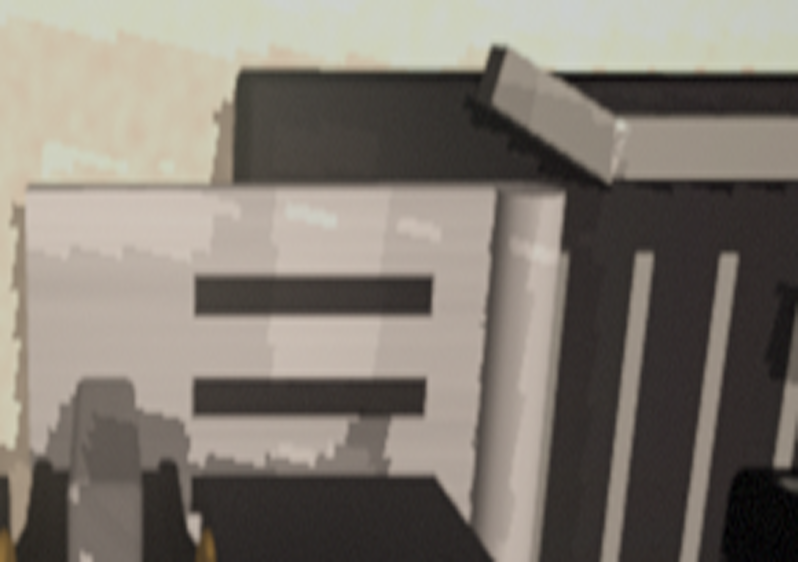

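View pics/s10z.png

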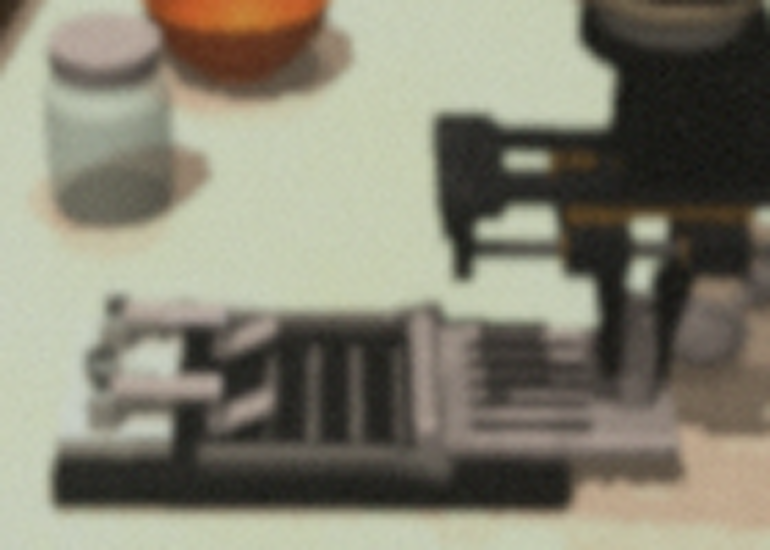

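```bash
python3 - <<'E'
from h import *; import pickle
p=pickle.load(open('w10.pkl','rb')); s=arm.read_state(); t=s['tcp_pos'][:2]
g=lambda a,b,z:onz(p,222+(a+.5)/2.75-.5,115+(b+.5)/4.5-.5,z)[:2]
th=np.radians(8.97);ux=np.array([np.cos(th),np.sin(th)]);uy=np.array([-ux[1],ux[0]])
E=[g(240,70,.02),g(790,74,.02)];G=[g(612,183,.028),g(797,183,.028)];P=[g(28,186,.026),g(495,187,.026)];P2=[g(28,186,.02),g(495,187,.02)]
for n,X in zip(['E','G','P','P2'],(E,G,P,P2)): print(n,np.array([[x@ux,x@uy] for x in X]).round(4).tolist())
print(t@ux,t@uy, ray(p,0,0)[0][:2]@uy)
# column profile for sub-pixel edges
im=cv2.cvtColor(cv2.imread('pics/w10.png'),cv2.COLOR_BGR2GRAY)
for c in (250,280,330,380): print(c,im[148:166,c-3:c+4].mean(1).round().astype(int))
for c in (460,480,500): print(c,im[125:165,c-3:c+4].mean(1).round().astype(int))
E
```

```text
E [[0.4929, 0.1032], [0.6184, 0.1027]]
G [[0.5751, 0.0886], [0.6164, 0.0886]]
P [[0.4447, 0.0879], [0.5501, 0.0877]]
P2 [[0.4441, 0.087], [0.5532, 0.0869]]
0.462078950869807 0.041436975994489984 0.11240522758258809
250 [204 206 205 202 200 199 197 177 143 170 194 195 195 195 196 196 196 194]
280 [197 195 197 201 201 198 196 177 150 176 194 194 194 195 196 197 197 195]
330 [ 71  71  72  71  71  69  67  84 129 171 187 187 193 201 202 199 192 189]
380 [ 51  52  52  52  51  51  52  81 122 155 169 169 169 171 172 173 177 182]
460 [202 202 202 203 202 172  64  19  36  44  47  47  45  42  44  71 120 148
 148 147 147 147 147 147 147 147 147 148 148 123  46  29  41  48  48  47
  47  47  48  47]
480 [198 198 198 199 200 172  76  22  33  43  45  45  44  40  40  70 120 145
 146 145 145 145 145 145 145 145 145 146 146 121  45  28  39  45  46  46
  45  45  45  46]
500 [199 198 198 200 200 174  78  22  33  41  44  44  42  40  41  70 119 144
 144 143 143 143 143 143 143 143 143 143 143 119  44  28  39  45  44  44
  44  43  44  44]
```

Emit:
servo_tool --deltas '[[[0, 0, -0.3, -0.6, 0], [0, 0, 0, 0, 0], [0, 0, 0, 0, 0], [0, 1, 0, 0, 0], [0, 2, 0, 0, 0], [0, 2, 0, 0, 0], [0, 2, 0, 0, 0], [0, 1, 0, 0, 0], [0, 0, 0, 0, 0]]]'

```text
time: 18.8
tcp_pos: [0.4578, 0.1136, 0.0009]
orientation: [[0.988, 0.0, -0.156], [0.156, 0.0, 0.988], [0.0, -1.0, -0.0]]
ft_force: [0.5, 0.5, -0.5]
finger_gap: 0.0137
```

```bash
python3 - <<'E'
from h import *
s=arm.read_state(); print(s['tcp_pos'],s['orientation'].round(4).tolist(),s['ft_force'],s['torque'])
E
```

```text
[0.45783571 0.11360882 0.00086155] [[0.9877, 0.0003, -0.1563], [0.1563, 0.0, 0.9877], [0.0003, -1.0, -0.0]] [ 0.45482764  0.52438037 -0.51047202] [-0.06643814 -0.02654664  0.01677505]
```

Emit:
servo_tool --deltas '[[[0, 2, 0, 0, 0], [0, 3, 0, 0, 0], [0, 3, 0, 0, 0], [0, 3, 0, 0, 0], [0, 3, 0, 0, 0], [0, 3, 0, 0, 0], [0, 2, 0, 0, 0], [0, 1, 0, 0, 0], [0, 0, 0, 0, 0]]]'

```text
time: 19.92
tcp_pos: [0.4776, 0.1168, 0.0009]
orientation: [[0.988, 0.0, -0.156], [0.156, 0.0, 0.988], [0.0, -1.0, 0.0]]
ft_force: [0.6, -0.1, -1.8]
finger_gap: 0.0136
```

```bash
python3 - <<'E'
from h import *
s=arm.read_state(); print(s['tcp_pos'],s['orientation'].round(4).tolist(),s['ft_force'],s['torque'])
im,p=snap('wrist','w11')
E
```

```text
[0.47761079 0.11677033 0.00089884] [[0.9877, 0.0004, -0.1563], [0.1563, 0.0001, 0.9877], [0.0004, -1.0, 0.0]] [ 0.64376066 -0.07725411 -1.80675618] [ 0.00825111 -0.15399571  0.0014081 ]
```

View pics/w11.png

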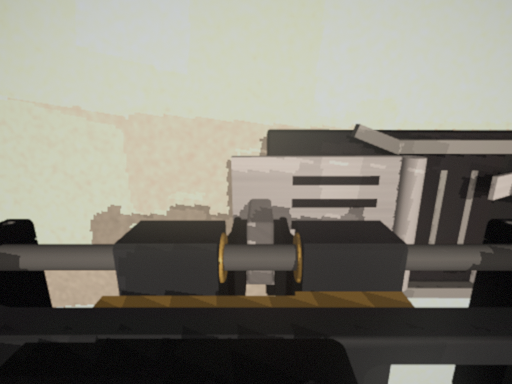

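Emit:
servo_tool --deltas '[[[0, 2, 0, 0, 0], [0, 3.5, 0, 0, 0], [0, 4, 0, 0, 0], [0, 4, 0, 0, 0], [0, 4, 0, 0, 0], [0, 4, 0, 0, 0], [0, 3, 0, 0, 0], [0, 1.5, 0, 0, 0], [0, 0, 0, 0, 0]]]'

```text
time: 21.1
tcp_pos: [0.5032, 0.1208, 0.0009]
orientation: [[0.988, 0.0, -0.156], [0.156, 0.0, 0.988], [0.0, -1.0, 0.0]]
ft_force: [-0.5, -0.1, -2.2]
finger_gap: 0.0137
```

```bash
python3 - <<'E'
from h import *; import pickle
s=arm.read_state(); print(s['tcp_pos'],s['orientation'].round(4).tolist(),s['ft_force'],s['torque'])
im,p=snap('wrist','w12'); pickle.dump(p,open('w12.pkl','wb'))
c=cv2.imread('pics/w12.png')[115:250,222:512]
cv2.imwrite('pics/w12z.png',cv2.resize(c,None,fx=2.75,fy=4.4,interpolation=cv2.INTER_CUBIC))
im,p=snap('side','s12'); c=im[160:260,190:330][:,:,::-1]; cv2.imwrite('pics/s12z.png',cv2.resize(np.ascontiguousarray(c),None,fx=5.5,fy=5.5,interpolation=cv2.INTER_CUBIC))
E
```

```text
[0.50324505 0.12083155 0.00092253] [[0.9877, 0.0002, -0.1563], [0.1563, 0.0, 0.9877], [0.0002, -1.0, 0.0]] [-0.45278446 -0.14943488 -2.24466384] [-0.02384769 -0.04246583  0.02752281]
```

View pics/w12z.png

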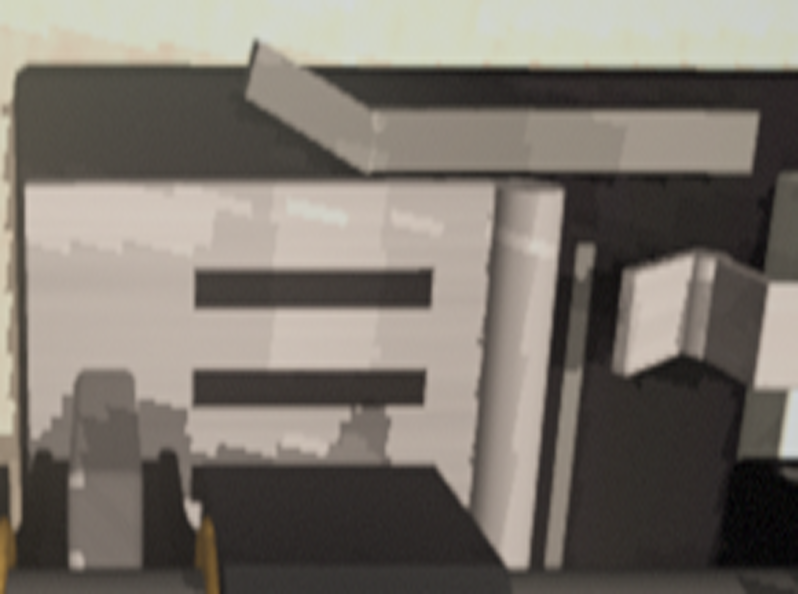

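View pics/s12z.png

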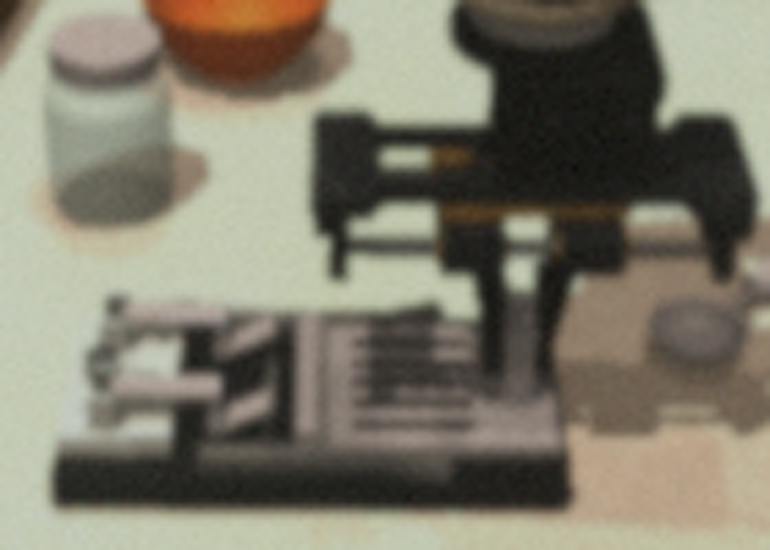

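```bash
python3 - <<'E'
from h import *; import pickle
p=pickle.load(open('w12.pkl','rb')); s=arm.read_state(); t=s['tcp_pos'][:2]
g=lambda a,b,z:onz(p,222+(a+.5)/2.75-.5,115+(b+.5)/4.4-.5,z)[:2]
th=np.radians(8.97);ux=np.array([np.cos(th),np.sin(th)]);uy=np.array([-ux[1],ux[0]])
for n,q in dict(nose=(690,305,.025),nose2=(712,250,.025),tip=(622,320,.035),beadfront=(560,190,.027),beadfront2=(560,190,.034),guide_end=(755,172,.028),rear=(24,185,.026)).items():
    X=g(*q); print(n,X@ux-.6095,X@uy-.0424)
print('plate c',t@ux+.0427-.6095)
E
```

```text
nose 0.042812377882107344 0.0267750087077571
nose2 0.04627199974115459 0.034923241941415446
tip 0.020478530252061034 0.02707613796503241
beadfront 0.00876210743745276 0.04388549605503502
beadfront2 0.0046396810124047505 0.04491666349862735
guide_end 0.051197694407038585 0.046553046412951375
rear -0.11187661356309847 0.04443262735918408
plate c -0.05100582708662982
```

Emit:
servo_tool --deltas '[[[0, 2, 0, 0, 0], [0, 4, 0, 0, 0], [0, 4, 0, 0, 0], [0, 4, 0, 0, 0], [0, 3, 0, 0, 0], [0, 1.5, 0, 0, 0], [0, 0, 0, 0, 0]]]'

```text
time: 22.08
tcp_pos: [0.5215, 0.1237, 0.0009]
orientation: [[0.988, 0.0, -0.156], [0.156, 0.0, 0.988], [0.0, -1.0, 0.0]]
ft_force: [0.5, 1.2, -1.6]
finger_gap: 0.0138
```

Emit:
servo_tool --deltas '[[[0, 1, 0, 0, 0], [0, 1, 0, 0, 0], [0, 1, 0, 0, 0], [0, 1, 0, 0, 0], [0, 0, 0, 0, 0]]]'

```text
time: 22.7
tcp_pos: [0.5244, 0.1242, 0.0009]
orientation: [[0.988, -0.002, -0.156], [0.156, -0.0, 0.988], [-0.002, -1.0, -0.0]]
ft_force: [-4.5, -0.4, 2.0]
finger_gap: 0.0138
```

Emit:
servo_tool --deltas '[[[0, 1, 0, 0, 0], [0, 1, 0, 0, 0], [0, 1, 0, 0, 0], [0, 1, 0, 0, 0], [0, 0, 0, 0, 0]]]'

```text
time: 23.32
tcp_pos: [0.5278, 0.1248, 0.0009]
orientation: [[0.988, -0.003, -0.157], [0.157, -0.0, 0.988], [-0.003, -1.0, 0.0]]
ft_force: [-7.3, -1.2, 3.4]
finger_gap: 0.0138
```

Emit:
servo_tool --deltas '[[[0, 1, 0, 0, 0], [0, 1, 0, 0, 0], [0, 1, 0, 0, 0], [0, 0, 0, 0, 0]]]'

```text
time: 23.82
tcp_pos: [0.5303, 0.1252, 0.0009]
orientation: [[0.988, -0.004, -0.157], [0.157, -0.001, 0.988], [-0.004, -1.0, 0.0]]
ft_force: [-9.5, -2.3, 5.8]
finger_gap: 0.0142
```

```bash
python3 - <<'E'
from h import *; import pickle
s=arm.read_state(); print(s['tcp_pos'],s['orientation'].round(4).tolist(),s['ft_force'],s['torque'])
im,p=snap('side','s13'); c=im[160:260,190:330][:,:,::-1]; cv2.imwrite('pics/s13z.png',cv2.resize(np.ascontiguousarray(c),None,fx=5.5,fy=5.5,interpolation=cv2.INTER_CUBIC))
E
```

```text
[0.53032551 0.12522143 0.0008926 ] [[0.9877, -0.004, -0.1566], [0.1566, -0.0006, 0.9877], [-0.004, -1.0, 0.0001]] [-9.48894039 -2.3143765   5.8084436 ] [-0.182675    1.13346742  0.00671675]
```

View pics/s13z.png

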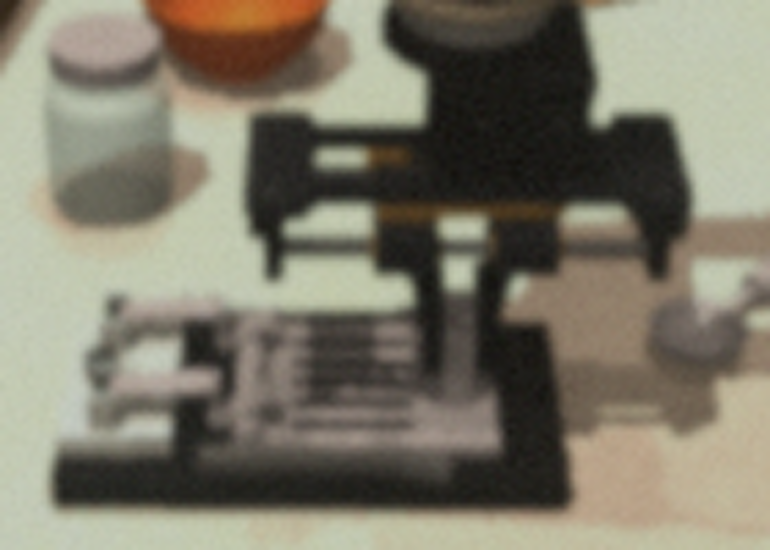

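Emit:
servo_tool --deltas '[[[0, 1, -0.2, 0, 0], [0, 1, 0, 0, 0], [0, 1, 0, 0, 0], [0, 0, 0, 0, 0]]]'

```text
time: 24.38
tcp_pos: [0.5326, 0.1256, 0.0009]
orientation: [[0.988, -0.005, -0.157], [0.157, -0.001, 0.988], [-0.005, -1.0, 0.0]]
ft_force: [-10.7, -1.8, 6.3]
finger_gap: 0.0135
```

Emit:
servo_tool --deltas '[[[0, 1, 0, 0, 0], [0, 1, 0, 0, 0], [0, 1, 0, 0, 0], [0, 0, 0, 0, 0]]]'

```text
time: 24.88
tcp_pos: [0.5348, 0.126, 0.0009]
orientation: [[0.988, -0.007, -0.157], [0.157, -0.001, 0.988], [-0.007, -1.0, 0.0]]
ft_force: [-14.1, -1.9, 10.1]
finger_gap: 0.0138
```

Emit:
servo_tool --deltas '[[[0, 0, -0.4, 0, 0], [0, 0, -0.3, 0, 0], [0, 0, 0, 0, 0], [0, 0, 0, 0, 0]]]'

```text
time: 25.38
tcp_pos: [0.5348, 0.126, 0.001]
orientation: [[0.988, -0.007, -0.157], [0.157, -0.001, 0.988], [-0.007, -1.0, 0.0]]
ft_force: [-11.4, -2.5, 4.9]
finger_gap: 0.0134
```

```bash
python3 - <<'E'
from h import *; import pickle
s=arm.read_state(); print(s['tcp_pos'],s['orientation'].round(4).tolist(),s['ft_force'],s['torque'])
im,p=snap('wrist','w14'); c=cv2.imread('pics/w14.png')[60:260,200:512]; cv2.imwrite('pics/w14z.png',cv2.resize(c,None,fx=2.5,fy=2.5,interpolation=cv2.INTER_CUBIC))
im,p=snap('side','s14'); c=im[190:260,190:300][:,:,::-1]; cv2.imwrite('pics/s14z.png',cv2.resize(np.ascontiguousarray(c),None,fx=7,fy=7,interpolation=cv2.INTER_CUBIC))
E
```

```text
[0.53481182 0.12603903 0.00103   ] [[0.9876, -0.0067, -0.1567], [0.1567, -0.0009, 0.9876], [-0.0067, -1.0, 0.0002]] [-11.3926563   -2.46780525   4.86961941] [-0.29610594  1.47338176  0.03540694]
```

View pics/w14z.png

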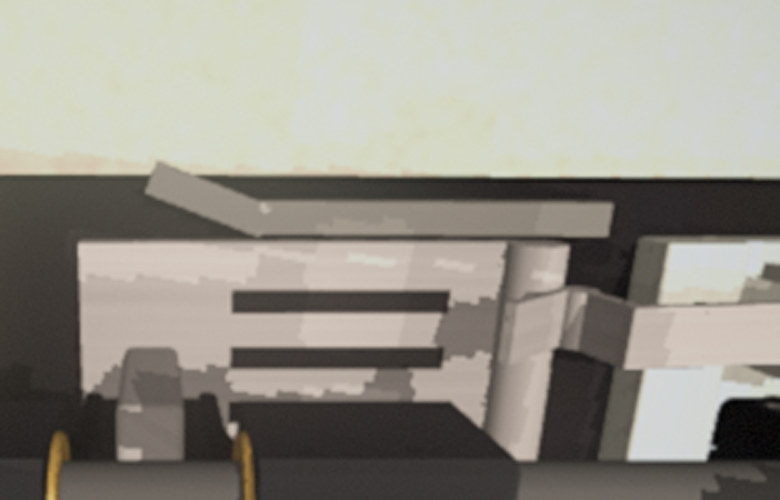

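View pics/s14z.png

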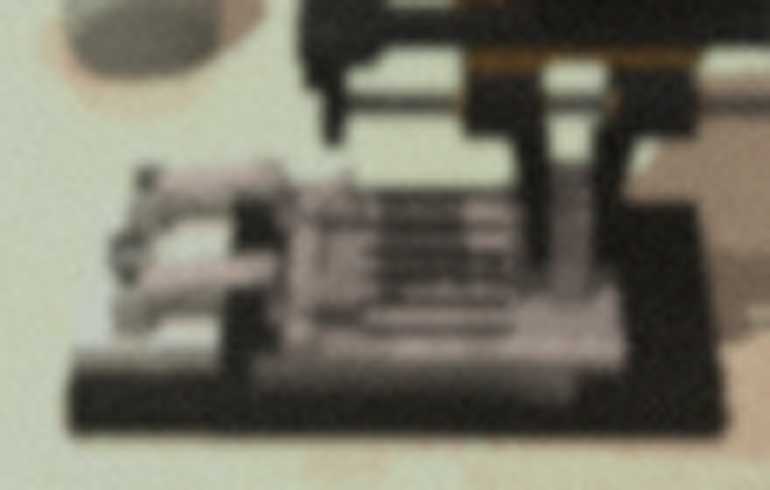

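Bead (col 540, zoomed wrist view) is just reaching under the clip nose (col 575), the stop face about 20 mm ahead; forces symmetric. Continuing.

Emit:
servo_tool --deltas '[[[0, 1, -0.1, 0, 0], [0, 1, 0, 0, 0], [0, 1, -0.1, 0, 0], [0, 0, 0, 0, 0]]]'

```text
time: 25.98
tcp_pos: [0.5381, 0.1266, 0.0012]
orientation: [[0.988, -0.006, -0.157], [0.157, -0.001, 0.988], [-0.006, -1.0, 0.0]]
ft_force: [-8.1, -1.3, 3.2]
finger_gap: 0.0139
```

Emit:
servo_tool --deltas '[[[0, 1, -0.1, 0, 0], [0, 1, 0, 0, 0], [0, 1, -0.1, 0, 0], [0, 0, 0, 0, 0]]]'

```text
time: 26.48
tcp_pos: [0.5428, 0.1272, 0.0014]
orientation: [[0.988, -0.002, -0.156], [0.156, -0.0, 0.988], [-0.002, -1.0, 0.0]]
ft_force: [-2.6, -0.4, -3.9]
finger_gap: 0.0141
```

Emit:
servo_tool --deltas '[[[0, 1, 0.2, 0, 0], [0, 1, 0, 0, 0], [0, 1, 0, 0, 0], [0, 0, 0, 0, 0]]]'

```text
time: 26.98
tcp_pos: [0.5475, 0.1278, 0.0019]
orientation: [[0.988, 0.001, -0.156], [0.156, 0.0, 0.988], [0.001, -1.0, -0.0]]
ft_force: [1.1, 0.7, -8.0]
finger_gap: 0.0139
```

Emit:
servo_tool --deltas '[[[0, 1, 0, 0, 0], [0, 1, 0, 0, 0], [0, 1, 0, 0, 0], [0, 0, 0, 0, 0]]]'

```text
time: 27.48
tcp_pos: [0.551, 0.1283, 0.0025]
orientation: [[0.988, 0.002, -0.156], [0.156, 0.0, 0.988], [0.002, -1.0, -0.0]]
ft_force: [3.6, 0.4, -7.5]
finger_gap: 0.0138
```

```bash
python3 - <<'E'
from h import *; import pickle
s=arm.read_state(); print(s['tcp_pos'],s['orientation'].round(4).tolist(),s['ft_force'],s['torque'])
im,p=snap('wrist','w15'); c=cv2.imread('pics/w15.png')[60:260,200:512]; cv2.imwrite('pics/w15z.png',cv2.resize(c,None,fx=2.5,fy=2.5,interpolation=cv2.INTER_CUBIC))
E
```

```text
[0.5509513  0.12830693 0.00250069] [[0.9877, 0.0018, -0.1563], [0.1563, 0.0002, 0.9877], [0.0018, -1.0, -0.0001]] [ 3.59235679  0.37945013 -7.50673083] [ 0.03172462 -0.28621475  0.02534612]
```

View pics/w15z.png

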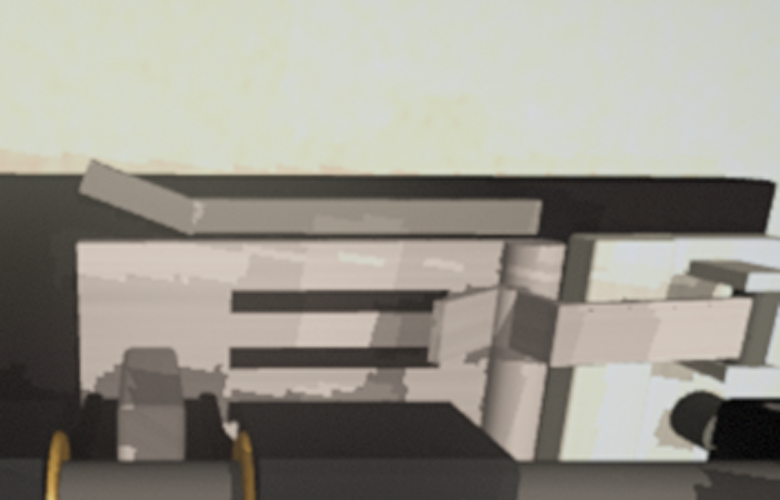

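Emit:
servo_tool --deltas '[[[0, 0, 0.6, 0, 0], [0, 0, 0.6, 0, 0], [0, 0, 0, 0, 0], [0, 0, 0, 0, 0]]]'

```text
time: 28.02
tcp_pos: [0.5511, 0.1284, 0.0014]
orientation: [[0.988, 0.002, -0.156], [0.156, 0.0, 0.988], [0.002, -1.0, -0.0]]
ft_force: [5.2, 0.8, -7.5]
finger_gap: 0.014
```

```bash
python3 - <<'E'
from h import *; import pickle
s=arm.read_state(); print(s['tcp_pos'],s['orientation'].round(4).tolist(),s['ft_force'],s['torque'])
E
```

```text
[0.55110083 0.12835039 0.00140481] [[0.9877, 0.0022, -0.1563], [0.1563, 0.0003, 0.9877], [0.0022, -1.0, -0.0001]] [ 5.22357338  0.84665026 -7.46852218] [ 0.08192878 -0.69348926 -0.01674608]
```

Still carrying about 7 N of clip and weight. I'll lower slightly more, then creep in 0.5 mm steps.

Emit:
servo_tool --deltas '[[[0, 0, 0.4, 0, 0], [0, 0.5, 0, 0, 0], [0, 0.5, 0, 0, 0], [0, 0, 0, 0, 0]]]'

```text
time: 28.52
tcp_pos: [0.5511, 0.1284, 0.0009]
orientation: [[0.988, 0.0, -0.156], [0.156, -0.0, 0.988], [0.0, -1.0, -0.0]]
ft_force: [0.6, -0.0, -0.5]
finger_gap: 0.0136
```

Emit:
servo_tool --deltas '[[[0, 0.5, 0, 0, 0], [0, 0.5, 0, 0, 0], [0, 0, 0, 0, 0]]]'

```text
time: 28.9
tcp_pos: [0.5524, 0.1286, 0.0009]
orientation: [[0.988, 0.001, -0.156], [0.156, 0.0, 0.988], [0.001, -1.0, 0.0]]
ft_force: [0.3, -0.2, 2.4]
finger_gap: 0.0141
```

Emit:
servo_tool --deltas '[[[0, 0.5, -0.2, 0, 0], [0, 0.5, 0, 0, 0], [0, 0, 0, 0, 0]]]'

```text
time: 29.28
tcp_pos: [0.5533, 0.1288, 0.0009]
orientation: [[0.988, 0.001, -0.156], [0.156, 0.0, 0.988], [0.001, -1.0, 0.0]]
ft_force: [0.8, 0.5, 2.8]
finger_gap: 0.0138
```

Emit:
servo_tool --deltas '[[[0, 0.5, 0, 0, 0], [0, 0.5, 0, 0, 0], [0, 0, 0, 0, 0]]]'

```text
time: 29.65
tcp_pos: [0.5543, 0.1289, 0.0009]
orientation: [[0.988, 0.001, -0.156], [0.156, 0.0, 0.988], [0.001, -1.0, -0.0]]
ft_force: [1.9, -0.3, 3.9]
finger_gap: 0.014
```

Emit:
servo_tool --deltas '[[[0, 0.5, -0.3, 0, 0], [0, 0.5, 0, 0, 0], [0, 0, 0, 0, 0]]]'

```text
time: 30.02
tcp_pos: [0.5544, 0.129, 0.0009]
orientation: [[0.988, -0.001, -0.156], [0.156, -0.0, 0.988], [-0.001, -1.0, 0.0]]
ft_force: [-0.9, 0.5, 5.9]
finger_gap: 0.0139
```

Emit:
servo_tool --deltas '[[[0, 0.5, 0, 0, 0], [0, 0.5, 0, 0, 0], [0, 0, 0, 0, 0]]]'

```text
time: 30.4
tcp_pos: [0.5545, 0.129, 0.0009]
orientation: [[0.988, -0.003, -0.156], [0.156, -0.0, 0.988], [-0.003, -1.0, 0.0]]
ft_force: [-5.1, -1.6, 8.8]
finger_gap: 0.0134
```

```bash
python3 - <<'E'
from h import *; import pickle
s=arm.read_state(); print(s['tcp_pos'],s['orientation'].round(4).tolist(),s['ft_force'],s['torque'])
im,p=snap('wrist','w16'); c=cv2.imread('pics/w16.png')[60:260,200:512]; cv2.imwrite('pics/w16z.png',cv2.resize(c,None,fx=2.5,fy=2.5,interpolation=cv2.INTER_CUBIC))
E
```

```text
[0.55450213 0.12900411 0.00087054] [[0.9877, -0.003, -0.1565], [0.1565, -0.0005, 0.9877], [-0.003, -1.0, 0.0]] [-5.054425   -1.61234961  8.75058671] [-0.14719019  0.55997654 -0.05914352]
```

View pics/w16z.png

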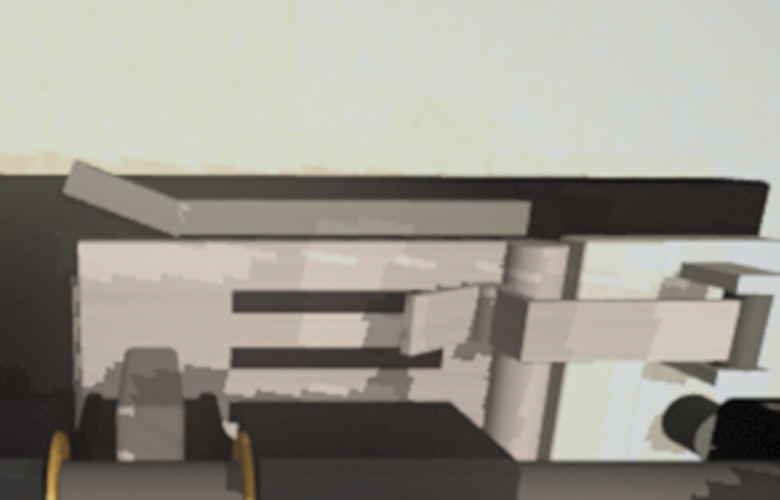

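The TCP has stopped at the stop (force rising, no motion), bead against the head's face and clip nose (col 490) 5 mm behind the bead's rear edge (505). Confirm with one small push after relieving the vertical load.

Emit:
servo_tool --deltas '[[[0, 0, -0.3, 0, 0], [0, 0, -0.3, 0, 0], [0, 0, 0, 0, 0]]]'

```text
time: 30.82
tcp_pos: [0.5546, 0.129, 0.0009]
orientation: [[0.988, -0.003, -0.156], [0.156, -0.0, 0.988], [-0.003, -1.0, 0.0]]
ft_force: [-4.6, -1.8, 2.9]
finger_gap: 0.0138
```

Emit:
servo_tool --deltas '[[[0, 0.8, -0.1, 0, 0], [0, 0, 0, 0, 0], [0, 0, 0, 0, 0]]]'

```text
time: 31.2
tcp_pos: [0.5561, 0.1292, 0.001]
orientation: [[0.988, -0.001, -0.156], [0.156, -0.0, 0.988], [-0.001, -1.0, 0.0]]
ft_force: [-3.1, -0.8, -1.1]
finger_gap: 0.0138
```

It moved another 1.5 mm once the load was relieved, so that was partly friction and not yet the stop. Continuing lightly.

Emit:
servo_tool --deltas '[[[0, 0.5, 0, 0, 0], [0, 0.5, 0, 0, 0], [0, 0, 0, 0, 0]]]'

```text
time: 31.58
tcp_pos: [0.5565, 0.1295, 0.0011]
orientation: [[0.988, -0.002, -0.156], [0.156, -0.0, 0.988], [-0.002, -1.0, 0.0]]
ft_force: [-5.9, -0.0, -0.9]
finger_gap: 0.0138
```

Emit:
servo_tool --deltas '[[[0, 0.5, -0.1, 0, 0], [0, 0.5, 0, 0, 0], [0, 0, 0, 0, 0]]]'

```text
time: 31.95
tcp_pos: [0.5565, 0.1295, 0.001]
orientation: [[0.988, -0.004, -0.156], [0.156, -0.0, 0.988], [-0.004, -1.0, 0.0]]
ft_force: [-9.7, -1.0, 3.1]
finger_gap: 0.0139
```

```bash
python3 - <<'E'
from h import *; import pickle
s=arm.read_state(); print(s['tcp_pos'],s['orientation'].round(4).tolist(),s['ft_force'],s['torque'])
im,p=snap('wrist','w17'); c=cv2.imread('pics/w17.png')[60:260,200:512]; cv2.imwrite('pics/w17z.png',cv2.resize(c,None,fx=2.5,fy=2.5,interpolation=cv2.INTER_CUBIC))
E
```

```text
[0.55649126 0.12954768 0.0010421 ] [[0.9877, -0.0045, -0.1563], [0.1563, -0.0003, 0.9877], [-0.0045, -1.0, 0.0004]] [-9.72485634 -1.018216    3.06151407] [-0.20241592  1.23487098 -0.03846981]
```

View pics/w17z.png

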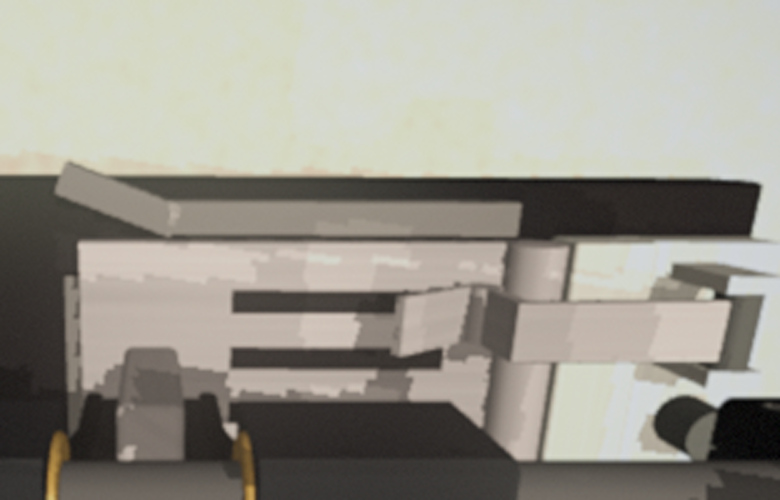

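Emit:
servo_tool --deltas '[[[0, 0.5, -0.3, 0, 0], [0, 0.4, -0.1, 0, 0], [0, 0, 0, 0, 0], [0, 0, 0, 0, 0]]]'

```text
time: 32.5
tcp_pos: [0.5564, 0.1296, 0.0011]
orientation: [[0.988, -0.006, -0.156], [0.156, -0.0, 0.988], [-0.006, -1.0, 0.001]]
ft_force: [-11.6, -0.5, 2.4]
finger_gap: 0.014
```

```bash
python3 - <<'E'
from h import *
s=arm.read_state(); print(s['tcp_pos'],s['orientation'].round(4).tolist(),s['ft_force'],s['torque'])
E
```

```text
[0.55644209 0.12963273 0.00111677] [[0.9877, -0.0063, -0.1564], [0.1564, -0.0005, 0.9877], [-0.0063, -1.0, 0.0005]] [-11.64206519  -0.46574328   2.36350724] [-0.19273925  1.60480629 -0.11878513]
```

Firm stop: no motion with rising force. Relaxing the push before release.

Emit:
servo_tool --deltas '[[[0, -1, 0, 0, 0], [0, -1, 0.1, 0, 0], [0, 0, 0, 0, 0], [0, 0, 0, 0, 0]]]'

```text
time: 33.0
tcp_pos: [0.5567, 0.1295, 0.0014]
orientation: [[0.988, -0.002, -0.156], [0.156, 0.0, 0.988], [-0.002, -1.0, 0.0]]
ft_force: [-5.3, 0.6, -4.5]
finger_gap: 0.0138
```

```bash
python3 - <<'E'
from h import *
s=arm.read_state(); print(s['tcp_pos'],s['orientation'].round(4).tolist(),s['ft_force'],s['torque'])
E
```

```text
[0.55666425 0.12951737 0.00142317] [[0.9877, -0.0019, -0.1563], [0.1563, 0.0001, 0.9877], [-0.0019, -1.0, 0.0004]] [-5.27475294  0.55630666 -4.51744839] [ 0.050135    1.00257727 -0.08317967]
```

Emit:
servo_tool --deltas '[[[0, -0.3, 0.3, 0, 0], [0, -0.3, 0.2, 0, 0], [0, 0, 0, 0, 0], [0, 0, 0, 0, 0]]]'

```text
time: 33.5
tcp_pos: [0.5567, 0.1294, 0.0013]
orientation: [[0.988, -0.001, -0.156], [0.156, 0.0, 0.988], [-0.001, -1.0, 0.0]]
ft_force: [-6.0, 1.6, -3.3]
finger_gap: 0.0138
```

```bash
python3 - <<'E'
from h import *
s=arm.read_state(); print(s['tcp_pos'],s['orientation'].round(4).tolist(),s['ft_force'],s['torque'])
E
```

```text
[0.55670428 0.12939344 0.00134408] [[0.9877, -0.0006, -0.1564], [0.1564, 0.0001, 0.9877], [-0.0006, -1.0, 0.0002]] [-6.03774312  1.57553127 -3.26381596] [ 0.12216757  0.9799861  -0.02203831]
```

Emit:
servo_tool --deltas '[[[0, -0.4, 0.3, 0, 0], [0, -0.4, 0.1, 0, 0], [0, 0, 0, 0, 0], [0, 0, 0, 0, 0]]]'

```text
time: 34.0
tcp_pos: [0.5567, 0.1292, 0.0013]
orientation: [[0.988, 0.001, -0.156], [0.156, 0.0, 0.988], [0.001, -1.0, -0.0]]
ft_force: [-1.4, 1.2, -4.8]
finger_gap: 0.0139
```

```bash
python3 - <<'E'
from h import *
s=arm.read_state(); print(s['tcp_pos'],s['orientation'].round(4).tolist(),s['ft_force'],s['torque'])
E
```

```text
[0.55669011 0.12919748 0.00129084] [[0.9877, 0.0009, -0.1564], [0.1564, 0.0, 0.9877], [0.0009, -1.0, -0.0001]] [-1.38905369  1.18862202 -4.77705927] [0.10863315 0.56627411 0.00271337]
```

Emit:
servo_tool --deltas '[[[0, 0, 0.3, 0, 0], [0, 0, 0, 0, 0], [0, 0, 0, 0, 0]]]'

```text
time: 34.38
tcp_pos: [0.5566, 0.1292, 0.0011]
orientation: [[0.988, 0.001, -0.156], [0.156, 0.0, 0.988], [0.001, -1.0, -0.0]]
ft_force: [-2.1, 0.8, -3.1]
finger_gap: 0.0137
```

Emit:
servo_tool --deltas '[[[0, 0, 0.2, 0, 0], [0, 0, 0, 0, 0], [0, 0, 0, 0, 0]]]'

```text
time: 34.75
tcp_pos: [0.5566, 0.1292, 0.0009]
orientation: [[0.988, 0.001, -0.156], [0.156, 0.0, 0.988], [0.001, -1.0, -0.0]]
ft_force: [-1.6, 0.7, -1.5]
finger_gap: 0.0139
```

Emit:
servo_tool --deltas '[[[17, 0, 0, 0, 0], [22, 0, 0, 0, 0], [28, 0, 0, 0, 0], [28, 0, 0, 0, 0], [28, 0, 0, 0, 0], [28, 0, 0, 0, 0]]]'

```text
time: 35.5
tcp_pos: [0.5562, 0.1292, 0.0006]
orientation: [[0.988, 0.0, -0.156], [0.156, 0.0, 0.988], [0.0, -1.0, 0.0]]
ft_force: [0.6, -0.7, -0.6]
finger_gap: 0.0279
```

```bash
python3 - <<'E'
from h import *
s=arm.read_state(); print(s['tcp_pos'],s['ft_force'],s['torque'],s['finger_gap'])
im,p=snap('wrist','w18'); c=cv2.imread('pics/w18.png')[60:260,200:512]; cv2.imwrite('pics/w18z.png',cv2.resize(c,None,fx=2.5,fy=2.5,interpolation=cv2.INTER_CUBIC))
im,p=snap('side','s18'); c=im[160:260,190:330][:,:,::-1]; cv2.imwrite('pics/s18z.png',cv2.resize(np.ascontiguousarray(c),None,fx=5.5,fy=5.5,interpolation=cv2.INTER_CUBIC))
E
```

```text
[0.55624667 0.12924609 0.00064757] [ 0.59304429 -0.68305302 -0.5738383 ] [-0.00123493 -0.11358388 -0.00335354] 0.02792380136277384
```

View pics/w18z.png

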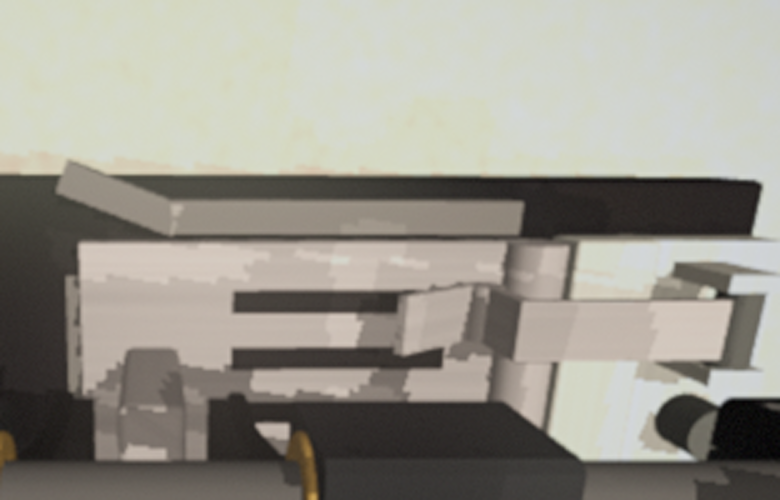

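View pics/s18z.png

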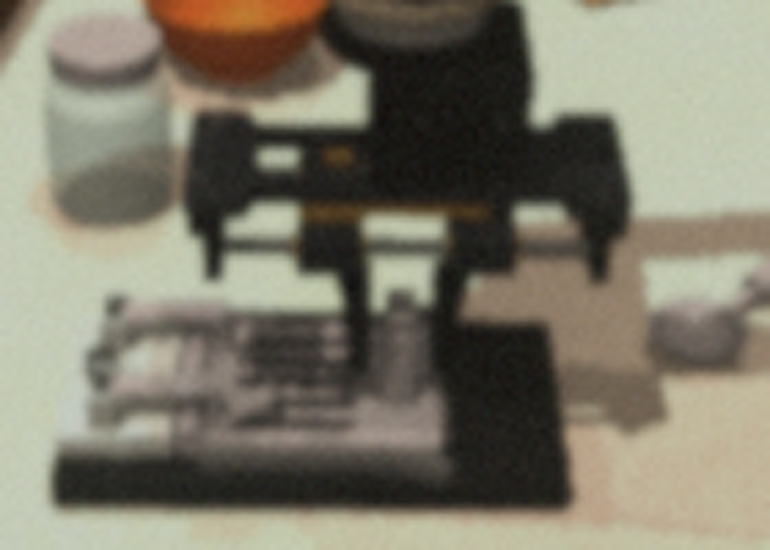

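Tab is free of both fingers and the plate remains in place. Retreating straight up.

Emit:
servo_tool --deltas '[[[28, 0, -5, 0, 0], [28, 0, -12, 0, 0], [28, 0, -25, 0, 0], [28, 0, -35, 0, 0], [28, 0, -35, 0, 0], [28, 0, -25, -20, 0], [28, 0, -20, -30, 0], [28, 0, -10, -20, 0], [28, 0, 0, 0, 0], [28, 0, 0, 0, 0]]]'

```text
time: 36.85
tcp_pos: [0.5664, 0.0606, 0.1666]
orientation: [[0.988, -0.002, -0.156], [0.156, 0.001, 0.988], [-0.002, -1.0, 0.001]]
ft_force: [0.1, -0.5, 0.1]
finger_gap: 0.0281
```

```bash
python3 - <<'E'
from h import *; import pickle
s=arm.read_state(); print(s['tcp_pos'],s['ft_force'])
im,p=snap('wrist','w19'); pickle.dump(p,open('w19.pkl','wb'))
snap('side','s19'); snap('scene','sc19')
c=cv2.imread('pics/s19.png')[160:260,190:330]; cv2.imwrite('pics/s19z.png',cv2.resize(c,None,fx=5.5,fy=5.5,interpolation=cv2.INTER_CUBIC))
E
```

```text
[0.56641967 0.06061071 0.16662929] [ 0.05793504 -0.52246408  0.12723954]
```

View pics/w19.png

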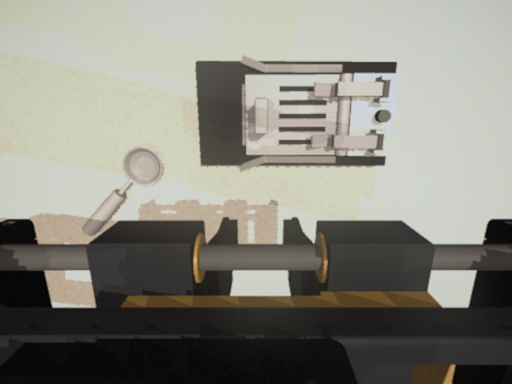

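View pics/s19z.png

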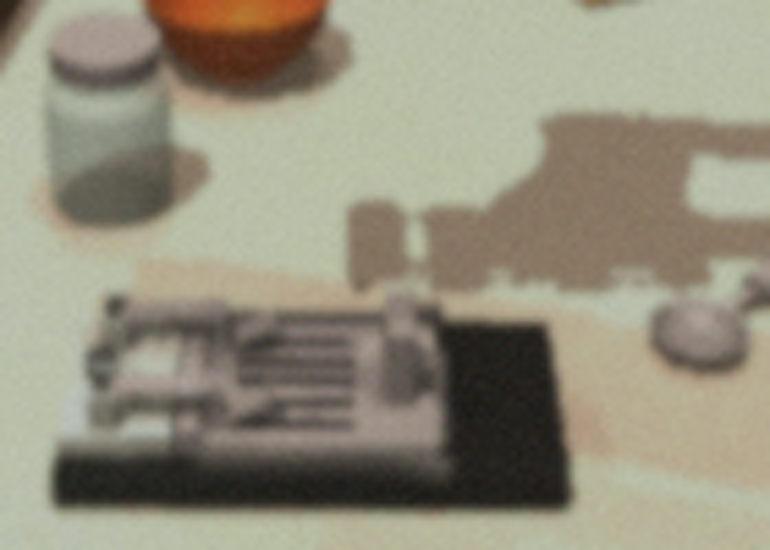

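View pics/sc19.png

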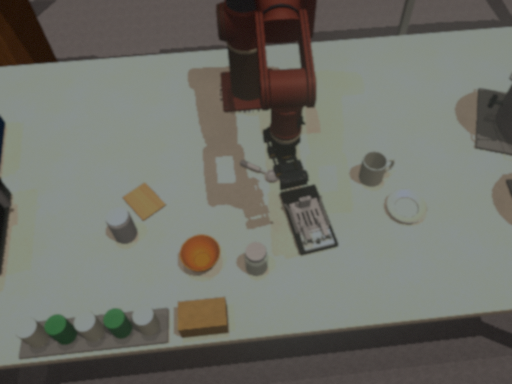

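```bash
python3 - <<'E'
from h import *
c=cv2.imread('pics/w19.png')[50:175,190:405]; cv2.imwrite('pics/w19z.png',cv2.resize(c,None,fx=3.7,fy=3.7,interpolation=cv2.INTER_CUBIC))
E
```

```text
(no output)
```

View pics/w19z.png

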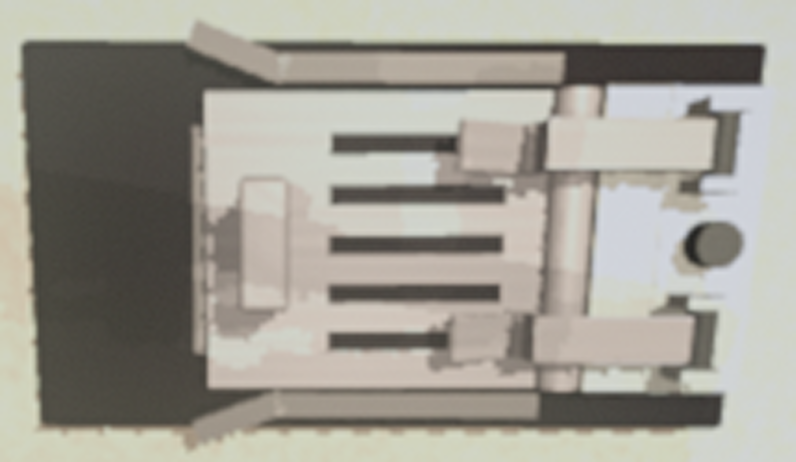

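Plate lies square between the guides. The bead is flush with the head face at both ends (cols about 605 and 580), and both clip noses (cols about 535 and 520) are down behind it. Bystanders are where they were. Handing in.

```bash
python3 - <<'E'
from plant import arm
print(arm.close_job())
s=arm.read_state(); print(s['time'],s['ft_force'])
E
```

```text
the job is handed in; nothing more can be done
None
the job is handed in; nothing more can be done
```

The plate is docked: it sits square between the guides, against the stop, with both clips down behind the bead. I let go, backed off and handed the job in at about 37 s.

**How it went**
- **First grasp missed:** the real fingertips sit about 34 mm behind the reported TCP, which I found from the wrist and side views. The fingers closed at the very top of the tab and slipped off. The plate did not shift in the pictures, and the second grasp, lower down, held at 13.8 mm.
- **Clips:** I laid the plate level on the near end and slid it in. The clips rode up with a push of at most about 14 N, and the near-zero yaw moment suggests they lifted evenly.
- **False stop:** it seemed home about 2 mm early, but that was friction. Once I eased the downward load it moved on.
- **True stop:** it then held firm with no motion as the push rose to about 12 N, 6 to 8 mm beyond nominal home by camera.

**Last checks:** the final pictures show the bead flush with the head face at both ends. The other objects look unmoved, by eye. The tool read about zero force after release and after retreating.

**Not ideal**
- While feeling for the stop and riding the clips, the tool pressed down on the plate by up to about 10 N for moments.
- At one point the plate was lifted about 1.5 mm under the clips before I lowered it again.
- I judged the clips from the pictures and forces only; their lift was not measured directly.

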